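# Unload spent cartridges from the prep unit

## Robot

A 7-joint arm with a two-finger parallel gripper is mounted at the origin on the work surface. World frame = base frame: x ahead of the robot, y to its left, z up, the work surface at z = 0. Lengths are in m, angles in rad, forces in N, time in s.
With the tool pointing down it reaches from about 0.4 to 0.85 m from the base axis. Payload 10.4 kg.
Tool frame: the origin (TCP) lies on the front face of the gripper's body, between the roots of the fingers; the fingertips stand 70 mm ahead of it and the grasp point (between the pads) lies 51 mm ahead of it (grasp_offset is the distance from the TCP to the grasp point, in m); z points along the fingers, y is the direction in which the jaws open and shut (so a half turn about z gives the same grasp; the last joint's range is limited). The gripper opens to 87 mm and grips with 3 to 60 N. Pads are 19 mm wide; open, the fingers measure 117 mm over their backs; the gripper's body (75 mm by 190 mm) begins 51 mm behind the grasp point.
Start: joints at [1.203, 0.332, -0.065, 1.46, 0.022, 1.35, -0.088], TCP at [0.211, -0.588, 0.292] pointing down, gripper open.
Joint ranges: [-2.6, 2.6], [-0.5, 2.12], [-1.47, 1.34], [0.16, 2.42], [-1.27, 4.41], [0.06, 2.06], [-2.6, 2.6]. Speed limits (rad/s): [2.22, 2.22, 2.79, 2.79, 3.14, 3.14, 3.14].

## Interface

Orientations are given as a unit quaternion [x, y, z, w].
In Python, from bench import * gives the robot as it stands. The module is installed in compiled form; this text tells all that it offers.
- The arm moves only by the tool arm_command, never from a script. Its argument "commands" is a list of rows, each a list of 3 entries, a list of its own where there are three numbers: the opening in per cent of the stroke, from 0 (shut) to 100 (fully open), then the shift along the tool's x, y, z in m, then the turn, a rotation vector about the tool's x, y, z in rad. A call has exactly 10 rows; each row is the pose to reach, as a shift and turn from the pose commanded when the call began, along the tool's axes at that moment; what a row does not reach only later rows make up. A row lasts 1/12 s, in which the tool goes at most 41.7 mm and 7.16 degrees, less where a joint would pass 70% of its speed; a pose out of reach is approached as far as the arm can. A call with a gripper value outside its range is refused whole. The fingers move at their own pace and stop on an object; "squeeze" is the grip in N (left out, the last holds). Time passes only in rows, so rows that repeat a pose let the fingers close, or fill a call up. It gives the time, the measured TCP pose, the force and the opening at its end, in the units of the state.
- read_state(): the state, without advancing time (a new reading comes with each control period).
- camera(name): name is "scene" or "top" or "wrist"; returns a dict with "pixels" (400x640x3 uint8, red, green, blue), "fx", "fy", "cx", "cy" (pixels), "dist_coeffs" ([k1, k2, p1, p2, k3] as OpenCV has them; the pictures are not rectified), "rvec" (rotation vector, rad) and "tvec" (3), from world to camera coordinates, as OpenCV has them; the wrist camera has in their place "mount" (4x4, takes a point from camera to tool coordinates, whose origin is the TCP and whose axes are the flange's). Camera axes: x right, y down, z forward; pixel columns grow to the right and rows downward; lengths in m; the calibration is good to about 2 mm. A picture is of the moment at which its call begins: read the wrist's pose just before it. There is no depth.
- close_job(): hands the job in, once; it reports no verdict.
The state is a dict: "time": time; "joint_positions": joint angles; "joint_vel": joint speeds; "joint_torque": joint torques, N m; "ee_pos": TCP position; "eef_rot": TCP orientation; "ft_force": force on the tool from outside, world axes, zero at the start; "torque": the same for the moment, N m; "width": finger opening in m.
Only numpy, scipy, OpenCV 4.12 (cv2) and the standard library are available. Lean on these libraries where they do the work, as an engineer would, in place of code of your own. Each camera call takes 0.05 s, during which the arm holds its last target.

## Task

Unload the spent reagent cartridges: turn the five-spoked star wheel anticlockwise, pushing one spoke after another, until the orange gate has sunk flush into the deck. Then slide every cartridge forward from under the hood lip, lift it clear and stand it upright in the bays of the green tray, flat on its floor. Finally turn the wheel back clockwise as far as it goes so that the gate is fully up again, and leave the other things on the bench where they are.

Things in the scene. Friction and masses are not known exactly. Their poses are not given: they have to be found in the camera images.
- prep_unit: Fixed sample-preparation unit; origin on the bench, +x away from the robot, z up. Aluminium deck 30 mm high, x -130 to +200 mm, y -135 to +135 mm. Four lanes along x at y -93, -31, 31, 93 mm, 36 mm wide between ribs 8 mm high (x -52 to +98 mm). An orange gate bar, 8 mm thick, crosses all lanes at x -64 mm; in front of it the deck is bare and flat.
- lip_edge (a point): Middle of the front edge (marked blue) of the unit's white hood lip, 71 mm above the bench, at the unit's x 0. The lip is 12 mm thick, overhangs all lanes from here 100 mm away from the robot, its underside 35 mm above the deck; behind it a housing rises to 140 mm.
- wheel_hub (a point): Star wheel's axis at spoke height (80 mm above the bench), on a 30 mm high plinth at the unit's left. Hub 40 mm across, top 13 mm above this point; five equal spokes, bars 12 mm thick, with red end balls 18 mm across centred 76 mm from the axis. A white guard plate, 94 to 106 mm above the bench, covers the far side from 30 mm beyond the axis (unit's x): push spokes on the near side.
- star_wheel (a joint): Turn of the star wheel, rad, growing anticlockwise seen from above. At value q spokes point q + k x 72 degrees anticlockwise from the unit's +x. Stops at 0 (gate up) and 6.1; starts at 0 to 0.3. Drives the gate down 4.2 mm per rad; the gate is flush with the deck from 5.25 on. Friction holds it where it is left; 3 to 5 N on a spoke turns it.
- gate (a joint): How far the gate bar has sunk, m: 0 = up, standing 22 mm above the deck; 0.022 = flush with the deck; moves only with the wheel.
- cartridge0_mid (a point): Loose white cartridge, perhaps absent (2 or 3 of four are there), 90 g. Block 100 (x) x 30 (y) x 28 mm high; on it a blue grip fin 28 (x) x 12 (y) x 28 mm high, centred at x -30 mm; 56 mm tall in all. This point: 28 mm above its underside, mid-length; +x points away from the fin end. Starts in a lane, rear 46 mm or so under the hood lip, fin in front of it, front end just behind the gate.
- cartridge1_mid (a point): Loose white cartridge, perhaps absent (2 or 3 of four are there), 90 g. Block 100 (x) x 30 (y) x 28 mm high; on it a blue grip fin 28 (x) x 12 (y) x 28 mm high, centred at x -30 mm; 56 mm tall in all. This point: 28 mm above its underside, mid-length; +x points away from the fin end. Starts in a lane, rear 46 mm or so under the hood lip, fin in front of it, front end just behind the gate.
- cartridge2_mid (a point): Loose white cartridge, perhaps absent (2 or 3 of four are there), 90 g. Block 100 (x) x 30 (y) x 28 mm high; on it a blue grip fin 28 (x) x 12 (y) x 28 mm high, centred at x -30 mm; 56 mm tall in all. This point: 28 mm above its underside, mid-length; +x points away from the fin end. Starts in a lane, rear 46 mm or so under the hood lip, fin in front of it, front end just behind the gate.
- cartridge3_mid (a point): Loose white cartridge, perhaps absent (2 or 3 of four are there), 90 g. Block 100 (x) x 30 (y) x 28 mm high; on it a blue grip fin 28 (x) x 12 (y) x 28 mm high, centred at x -30 mm; 56 mm tall in all. This point: 28 mm above its underside, mid-length; +x points away from the fin end. Starts in a lane, rear 46 mm or so under the hood lip, fin in front of it, front end just behind the gate.
- tray: Loose green tray, 142 (x) x 200 (y) x 30 mm, 0.55 kg, open above; origin under its centre. Two dividers make three bays side by side in y, centres at y -65, 0, +65 mm, each 134 mm long (x) and 61 mm wide; floor and walls 4 mm thick.
- buffer_bottle: Bystander, leave alone: capped bottle, 56 mm across, 130 mm tall. Origin at its underside.
- sample_jar: Bystander, leave alone: small capped jar, 36 mm across, 35 mm tall, standing on top of the hood lip of the unit near its left end. Origin at its underside.
- tube_rack: Bystander, leave alone: orange block with holes, 80 x 140 x 45 mm. Origin at its underside.
- beaker: Bystander, leave alone: clear cup 70 mm across, 90 mm tall. Origin at its underside.
- marker: Bystander, leave alone: black marker 120 x 14 x 14 mm lying on the bench between robot and unit. Origin at its underside.

How it is judged:
By the outcome, as a careful person would: the job done as asked, in the order asked, and still so for the second after the job is handed in, with the robot touching nothing.
Of cartridge0, cartridge1, cartridge2, cartridge3 only 2 to 3 are there at a start; the rules pass over those that are not, and their reading is None.
At some moment in a run one of tray may be knocked a few centimetres aside while the robot is not near it.
It also fails if it takes over 210 s, if anything falls off the work surface, if the arm or the gripper's body presses on something with over 40 N, if the wrist force passes 120 N, or if a joint passes its speed limit or range.

## Working session

There is one attempt and no reset: what is moved stays moved. The work goes in short steps, Python scripts to look and compute and a tool call to move; the robot and the scene stay as the last step left them, time stands still between calls to the robot, and variables do not carry over. Pictures are saved under pics/ and viewed, and the job is handed in when it is done.

Besides the shell and the picture viewer there is one more tool, called after "Emit:" as name([rows], argument=value, ...), one row to a line, values as JSON. arm_command: Moves the arm, as the interface text tells. Its arguments: {"type":"object","properties":{"commands":{"type":"array","items":{"type":"array"}},"squeeze":{"type":"number"}},"required":["commands"]}

```bash
mkdir -p pics; cat > h.py <<'E'
from bench import *
import numpy as np, cv2
from scipy.spatial.transform import Rotation as R
def snap(n,f):
    s=read_state(); c=camera(n); cv2.imwrite('pics/'+f+'.png',c['pixels'][:,:,::-1]); 
    return c,s
def ext(c,s=None):
    if 'mount' in c:
        M=np.array(c['mount']); Rt=R.from_quat(s['eef_rot']).as_matrix()
        T=np.eye(4);T[:3,:3]=Rt;T[:3,3]=s['ee_pos']; W=T@M
        return W[:3,:3],W[:3,3]
    Rm=cv2.Rodrigues(np.array(c['rvec'],float))[0]; t=np.array(c['tvec'],float).ravel()
    return Rm.T,-Rm.T@t
def K(c): return np.array([[c['fx'],0,c['cx']],[0,c['fy'],c['cy']],[0,0,1.]])
def ray(c,uv,s=None):
    Rw,o=ext(c,s)
    p=cv2.undistortPoints(np.array(uv,float).reshape(-1,1,2),K(c),np.array(c['dist_coeffs'],float)).reshape(-1,2)
    d=np.c_[p,np.ones(len(p))]@Rw.T
    return o,d
def onz(c,uv,z,s=None):
    o,d=ray(c,uv,s); return o+d*((z-o[2])/d[:,2])[:,None]
def proj(c,P,s=None):
    Rw,o=ext(c,s); r=cv2.Rodrigues(Rw.T)[0]; 
    return cv2.projectPoints(np.array(P,float).reshape(-1,1,3),r,-Rw.T@o,K(c),np.array(c['dist_coeffs'],float))[0].reshape(-1,2)
E
python3 - <<'E'
from h import *
print(read_state())
for n in ['scene','top','wrist']:
    c,s=snap(n,n+'0'); print(n,ext(c,s)[1], c['fx'])
E
```

```text
{'time': 0.0, 'joint_positions': array([ 1.20341439,  0.33291431, -0.06470142,  1.46093106,  0.02155819,
        1.34988806, -0.08850643]), 'joint_vel': array([ 4.69393100e-04,  1.68128365e-03,  1.23710851e-03, -5.68082124e-04,
        1.27955547e-03,  7.14804982e-04,  6.33540737e-05]), 'joint_torque': array([-6.31694493e-04, -6.23238516e+01,  2.45758990e-02, -3.89898670e+01,
       -6.13747467e-02,  3.94173351e-02,  1.39974973e-04]), 'ee_pos': array([ 0.21116023, -0.58794943,  0.29143225]), 'eef_rot': array([ 9.85176625e-01,  1.71541523e-01, -1.36091403e-04, -7.10898790e-04]), 'ft_force': array([0.04152662, 1.16045416, 0.05704547]), 'torque': array([ 0.00727296,  0.00212119, -0.01979524]), 'width': 0.08675851070549478}
scene [ 1.18095202 -0.50482014  0.77174763] 361.5817271257866
top [0.27941617 0.01807486 1.39927667] 452.4426602051615
wrist [ 0.28965488 -0.55938825  0.38383928] 326.80838244962024
```

View pics/scene0.png

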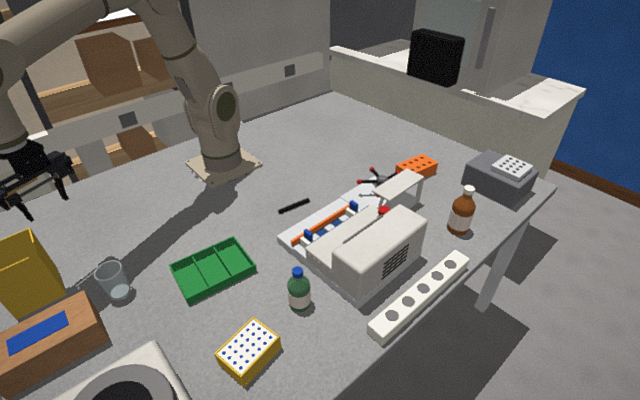

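View pics/top0.png

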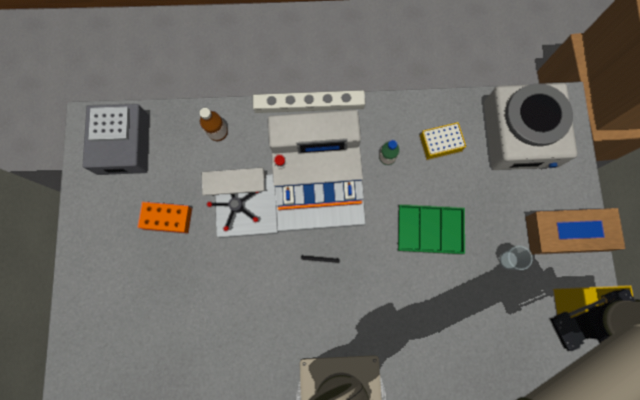

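View pics/wrist0.png

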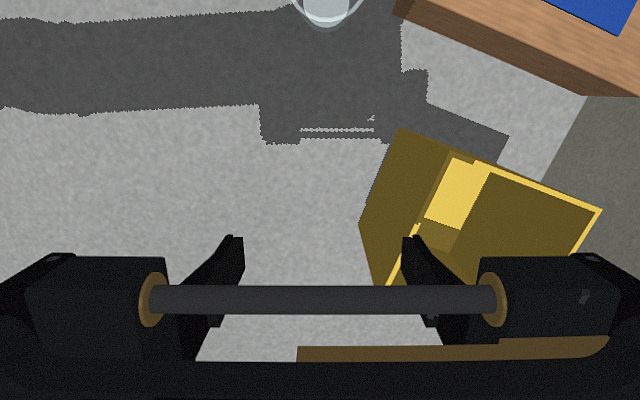

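```bash
python3 - <<'E'
import cv2
a=cv2.imread('pics/top0.png')
cv2.imwrite('pics/top0z.png',cv2.resize(a[140:260,190:390],None,fx=4,fy=4,interpolation=cv2.INTER_CUBIC))
a=cv2.imread('pics/scene0.png')
cv2.imwrite('pics/scene0z.png',cv2.resize(a[150:290,270:440],None,fx=4,fy=4,interpolation=cv2.INTER_CUBIC))
E
```

```text
(no output)
```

View pics/top0z.png

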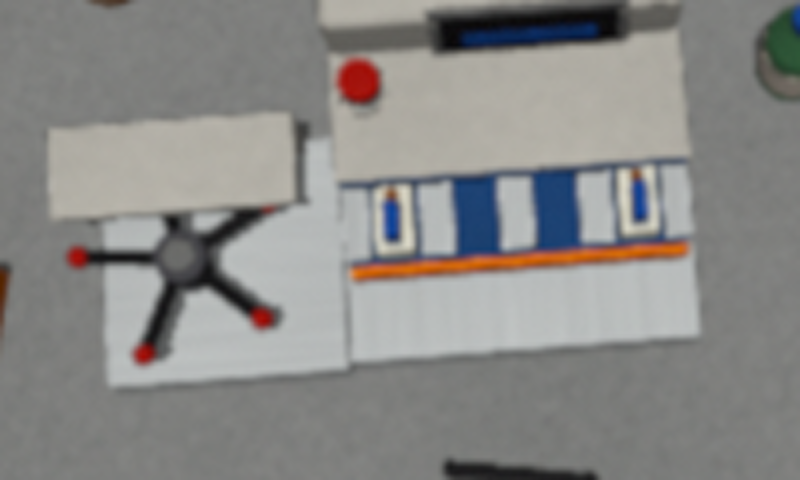

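View pics/scene0z.png

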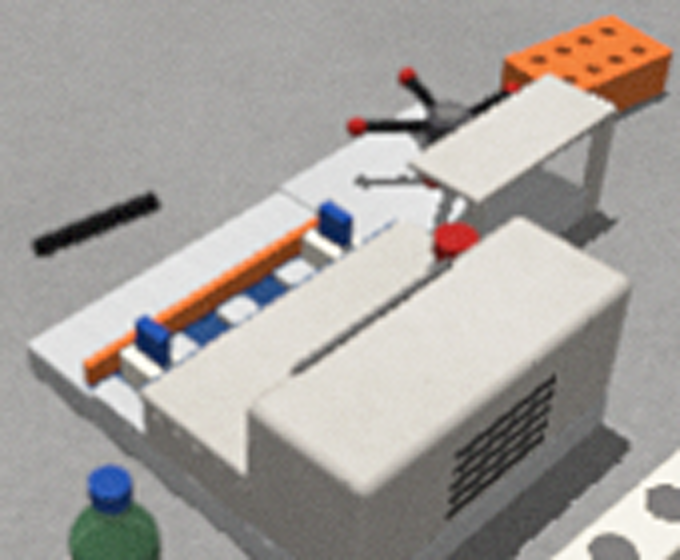

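```bash
python3 - <<'E'
from h import *
c=camera('top')
f=lambda x,y:[190+(x+.5)/4-.5,140+(y+.5)/4-.5]
for n,p,z in [('lipL',(340,184),.071),('lipR',(690,158),.071),('deckFR',(700,337),.03),('deckFL',(351,362),.03),('gateL',(353,268),.052),('gateR',(687,244),.052),('hub',(186,257),.093),('b1',(77,257),.08),('b2',(145,353),.08),('b3',(263,317),.08),('finL',(391,222),.086),('finR',(638,196),.086)]:
    print(n,onz(c,f(*p),z).round(4))
a=c['pixels'].astype(int)
g=((a[:,:,1]>a[:,:,0]+40)&(a[:,:,1]>a[:,:,2]+30)).astype(np.uint8)
cs=cv2.findContours(g,0,2)[0]
for k in cs:
    if cv2.contourArea(k)>500:
        r=cv2.minAreaRect(k); print(r, onz(c,cv2.boxPoints(r),.03).round(4), onz(c,[r[0]],.02))
E
```

```text
lipL [[0.6223 0.1693 0.071 ]]
lipR [[ 0.6311 -0.0961  0.071 ]]
deckFR [[ 0.5001 -0.0991  0.03  ]]
deckFL [[0.4926 0.1683 0.03  ]]
gateL [[0.5611 0.1629 0.052 ]]
gateR [[ 0.5686 -0.0915  0.052 ]]
hub [[0.5662 0.2808 0.093 ]]
b1 [[0.5725 0.3639 0.08  ]]
b2 [[0.4982 0.3135 0.08  ]]
b3 [[0.5212 0.2269 0.08  ]]
finL [[0.5877 0.1303 0.086 ]]
finR [[ 0.5996 -0.0543  0.086 ]]
((431.50787353515625, 228.84657287597656), (67.27056884765625, 46.042057037353516), 2.935673475265503) [[ 0.4155 -0.1914  0.03  ]
 [ 0.5572 -0.2092  0.03  ]
 [ 0.5373 -0.4151  0.03  ]
 [ 0.3965 -0.3931  0.03  ]] [[ 0.47726907 -0.30466594  0.02      ]]
```

```bash
cat >> h.py <<'E'
def to(p,yaw=None,s=None):
    """shift & turn from the measured pose to world p (TCP), tool down with x axis at yaw"""
    s=s or read_state(); r=R.from_quat(s['eef_rot'])
    d=r.inv().apply(np.array(p)-s['ee_pos'])
    t=np.zeros(3)
    if yaw is not None:
        tgt=R.from_euler('z',yaw)*R.from_euler('x',np.pi)
        t=(r.inv()*tgt).as_rotvec()
    print('shift',d.round(4).tolist(),'turn',t.round(4).tolist(),'t',round(s['time'],2))
E
python3 - <<'E'
from h import *
from scipy.optimize import least_squares
B=np.array([[.5725,.3639],[.4982,.3135],[.5212,.2269]])
def f(p):
    a=p[2]+np.radians([72,144,216]); return (B-np.c_[p[0]+.076*np.cos(a),p[1]+.076*np.sin(a)]).ravel()
r=least_squares(f,[.566,.28,.1]); print(r.x,r.fun.round(4), 'q',r.x[2]-.03)
c,s=camera('wrist'),read_state(); print(onz(c,[[320,200]],.05,s)-s['ee_pos'])
to((.43,.18,.33),.03)
E
```

```text
[0.56902501 0.28707104 0.27033783] [ 0.0001  0.0009  0.0004 -0.0002 -0.0005 -0.0007] q 0.24033782931813116
[[-0.02696669 -0.00675378 -0.24191104]]
shift [0.4655, -0.649, -0.0377] turn [-0.0006, 0.0, 0.3148] t 0.25
```

Emit:
arm_command([
  [100,[0.04,-0.04,-0.03],[0,0,0]],
  [100,[0.06,-0.08,-0.038],[0,0,0.05]],
  [100,[0.085,-0.12,-0.038],[0,0,0.1]],
  [100,[0.11,-0.155,-0.038],[0,0,0.15]],
  [100,[0.14,-0.19,-0.038],[0,0,0.2]],
  [100,[0.165,-0.225,-0.038],[0,0,0.25]],
  [100,[0.19,-0.26,-0.038],[0,0,0.3]],
  [100,[0.215,-0.295,-0.038],[0,0,0.315]],
  [100,[0.24,-0.33,-0.038],[0,0,0.315]],
  [100,[0.26,-0.36,-0.038],[0,0,0.315]],
])

```text
time: 1.08
ee_pos: [0.3253, -0.1932, 0.3303]
eef_rot: [1.0, 0.015, 0.0, 0.0]
ft_force: [1.5, 0.1, 0.8]
width: 0.0869
```

```bash
python3 - <<'E'
from h import *
to((.43,.18,.33),.03)
E
```

```text
shift [0.1157, -0.3699, -0.0] turn [0.0009, -0.0001, -0.0004] t 1.08
```

Emit:
arm_command([
  [0,[0.012,-0.038,0],[0,0,0]],
  [0,[0.024,-0.076,0],[0,0,0]],
  [0,[0.036,-0.114,0],[0,0,0]],
  [0,[0.048,-0.152,0],[0,0,0]],
  [0,[0.06,-0.19,0],[0,0,0]],
  [0,[0.072,-0.228,0],[0,0,0]],
  [0,[0.084,-0.266,0],[0,0,0]],
  [0,[0.096,-0.304,0],[0,0,0]],
  [0,[0.108,-0.342,0],[0,0,0]],
  [0,[0.116,-0.37,0],[0,0,0]],
], squeeze=20)

```text
time: 1.92
ee_pos: [0.4302, 0.1814, 0.331]
eef_rot: [1.0, 0.016, 0.001, -0.0]
ft_force: [0.9, -0.4, -0.5]
width: 0.0283
```

```bash
python3 - <<'E'
from h import *
c,s=snap('wrist','w1'); print(s['ee_pos'],s['joint_vel'].round(3))
E
```

```text
[0.43021351 0.18138232 0.33097902] [-0.455  0.861 -0.634 -0.436  0.765  0.031 -1.238]
```

View pics/w1.png

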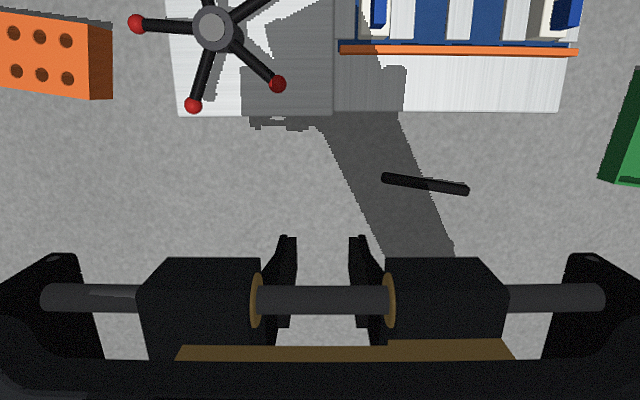

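Emit:
arm_command([
  [0,[0.03,-0.015,0],[0,0,0]],
  [0,[0.06,-0.03,0],[0,0,0]],
  [0,[0.08,-0.03,0],[0,0,0]],
  [0,[0.08,-0.03,0],[0,0,0]],
  [0,[0.08,-0.03,0],[0,0,0]],
  [0,[0.08,-0.03,0],[0,0,0]],
  [0,[0.08,-0.03,0],[0,0,0]],
  [0,[0.08,-0.03,0],[0,0,0]],
  [0,[0.08,-0.03,0],[0,0,0]],
  [0,[0.08,-0.03,0],[0,0,0]],
])

```text
time: 2.8
ee_pos: [0.509, 0.2102, 0.3306]
eef_rot: [1.0, 0.015, 0.0, 0.0]
ft_force: [-0.0, 0.0, -0.4]
width: 0.0002
```

```bash
python3 - <<'E'
from h import *
c,s=snap('wrist','w2'); print(s['ee_pos'],s['joint_vel'].round(3),s['width'])
a=c['pixels'].astype(int)
m=((a[:,:,0]>110)&(a[:,:,1]<60)&(a[:,:,2]<70)).astype(np.uint8)
for k in cv2.findContours(m,0,2)[0]:
    if cv2.contourArea(k)>30:
        (x,y),r=cv2.minEnclosingCircle(k); print((x,y),r,onz(c,[[x,y]],.08,s).round(4))
E
```

```text
[0.50903507 0.21023365 0.33055322] [-0.002  0.005 -0.    -0.005  0.003  0.    -0.   ] 0.00021601392749323852
(224.17123413085938, 181.25341796875) 7.5170512199401855 [[0.497  0.3164 0.08  ]]
(304.14947509765625, 162.40721130371094) 7.324862957000732 [[0.5204 0.2296 0.08  ]]
(172.5, 108.5) 8.746527671813965 [[0.5728 0.3653 0.08  ]]
```

View pics/w2.png

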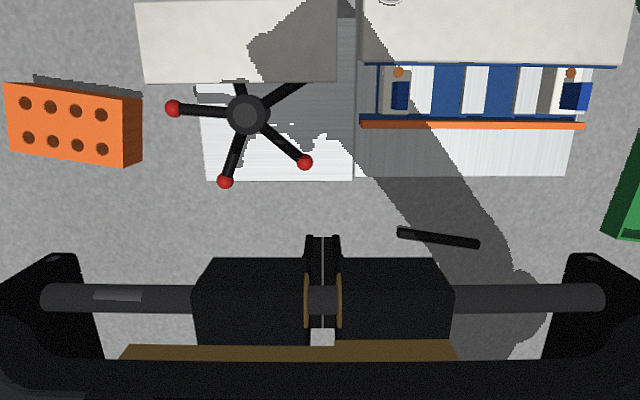

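```bash
python3 - <<'E'
from h import *
from scipy.optimize import least_squares
c=camera('wrist');s=read_state()
a=c['pixels']
cv2.imwrite('pics/w2z.png',cv2.resize(a[40:190,340:640,::-1],None,fx=2.6,fy=2.6,interpolation=cv2.INTER_CUBIC))
B=np.array([[.5728,.3653],[.497,.3164],[.5204,.2296]])
def f(p):
    a=p[2]+np.radians([72,144,216]); return (B-np.c_[p[0]+.076*np.cos(a),p[1]+.076*np.sin(a)]).ravel()
r=least_squares(f,[.566,.28,.1]); print(r.x,r.fun.round(4), 'q',r.x[2]-.03)
E
```

```text
[0.56831294 0.28902155 0.2603475 ] [ 0.0004  0.0004 -0.0004  0.      0.     -0.0004] q 0.2303475049018792
```

View pics/w2z.png

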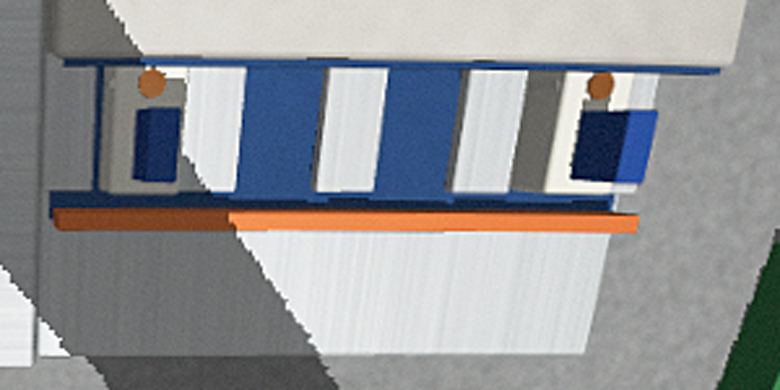

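```bash
python3 - <<'E'
from h import *
c=camera('wrist');s=read_state()
f=lambda x,y:[340+x/2.6,40+y/2.6]
for n,p,z in [('deckFR',(584,353),.03),('deckFL',(38,356),.03),('lipLbot',(63,66),.065),('lipRbot',(720,75),.065),('gateL',(54,209),.052),('gateR',(639,216),.052),('cLfront',(100,191),.058),('cLfrontR',(180,192),.058),('finLtop back',(135,106),.086),('finLtop back R',(181,106),.086),('finL front',(135,181),.086),('finLfR',(178,181),.086),('finRr',(659,110),.086),('finRrl',(617,110),.086),('finRf',(645,186),.086),('fRfl',(612,184),.086)]:
    print(n,onz(c,[f(*p)],z,s).round(4))
E
```

```text
deckFR [[ 0.5036 -0.0969  0.03  ]]
deckFL [[0.4935 0.1695 0.03  ]]
lipLbot [[0.6204 0.1704 0.065 ]]
lipRbot [[ 0.6295 -0.099   0.065 ]]
gateL [[0.564  0.1689 0.052 ]]
gateR [[ 0.5709 -0.0893  0.052 ]]
cLfront [[0.5724 0.1509 0.058 ]]
cLfrontR [[0.5732 0.1172 0.058 ]]
finLtop back [[0.6056 0.1449 0.086 ]]
finLtop back R [[0.6062 0.1275 0.086 ]]
finL front [[0.5782 0.1424 0.086 ]]
finLfR [[0.5788 0.1258 0.086 ]]
finRr [[ 0.6133 -0.0592  0.086 ]]
finRrl [[ 0.6124 -0.0421  0.086 ]]
finRf [[ 0.5846 -0.061   0.086 ]]
fRfl [[ 0.5847 -0.0471  0.086 ]]
```

```bash
cat >> h.py <<'E'
def rows(ps,yaw0=.03,p0=None):
    s=read_state(); r=R.from_quat(s['eef_rot']); p0=s['ee_pos'] if p0 is None else p0
    for p in ps: print((r.inv().apply(np.array(p)-p0)).round(3).tolist())
HUB=np.array([.5683,.289])
def arc(phis,z=.135,r=.055): return [np.r_[HUB+r*np.array([np.cos(a),np.sin(a)]),z] for a in np.radians(phis)]
E
python3 - <<'E'
from h import *
p=arc([123])[0]
rows([p+[0,0,.06],p])
print('arc')
rows(arc(np.linspace(123,285,19)),p0=p)
E
```

```text
[0.033, -0.124, 0.135]
[0.033, -0.124, 0.195]
arc
[0.0, 0.0, 0.0]
[-0.007, 0.005, -0.0]
[-0.013, 0.011, -0.0]
[-0.018, 0.018, -0.0]
[-0.022, 0.026, 0.0]
[-0.025, 0.034, 0.0]
[-0.026, 0.042, 0.0]
[-0.026, 0.051, 0.0]
[-0.025, 0.06, 0.0]
[-0.022, 0.068, 0.0]
[-0.018, 0.076, 0.0]
[-0.013, 0.083, 0.0]
[-0.007, 0.089, 0.0]
[-0.0, 0.094, 0.0]
[0.007, 0.098, 0.0]
[0.016, 0.1, 0.0]
[0.024, 0.102, 0.0]
[0.033, 0.102, 0.0]
[0.041, 0.101, 0.0]
```

Emit:
arm_command([
  [0,[0.01,-0.03,0.02],[0,0,0]],
  [0,[0.018,-0.062,0.04],[0,0,0]],
  [0,[0.025,-0.093,0.07],[0,0,0]],
  [0,[0.033,-0.124,0.1],[0,0,0]],
  [0,[0.033,-0.124,0.12],[0,0,0]],
  [0,[0.033,-0.124,0.135],[0,0,0]],
  [0,[0.033,-0.124,0.135],[0,0,0]],
  [0,[0.033,-0.124,0.155],[0,0,0]],
  [0,[0.033,-0.124,0.175],[0,0,0]],
  [0,[0.033,-0.124,0.195],[0,0,0]],
])

```text
time: 3.78
ee_pos: [0.54, 0.3341, 0.1366]
eef_rot: [1.0, 0.014, 0.001, -0.0]
ft_force: [0.9, -0.6, -0.3]
width: 0.0004
```

Emit:
arm_command([
  [0,[0,0,0],[0,0,0]],
  [0,[0,0,0],[0,0,0]],
  [0,[-0.007,0.005,0],[0,0,0]],
  [0,[-0.013,0.011,0],[0,0,0]],
  [0,[-0.018,0.018,0],[0,0,0]],
  [0,[-0.022,0.026,0],[0,0,0]],
  [0,[-0.025,0.034,0],[0,0,0]],
  [0,[-0.026,0.042,0],[0,0,0]],
  [0,[-0.026,0.051,0],[0,0,0]],
  [0,[-0.025,0.06,0],[0,0,0]],
])

```text
time: 4.62
ee_pos: [0.5148, 0.275, 0.1359]
eef_rot: [1.0, 0.015, 0.0, -0.001]
ft_force: [0.2, 6.6, 0.7]
width: 0.0006
```

```bash
python3 - <<'E'
from h import *
print(arc([195])[0])
c,s=snap('scene','s1'); print(s['ee_pos'],s['ft_force'])
a=c['pixels'];cv2.imwrite('pics/s1.png',cv2.resize(a[130:270,300:470,::-1],None,fx=4,fy=4,interpolation=cv2.INTER_CUBIC))
E
```

```text
[0.51517408 0.27476495 0.135     ]
[0.51481487 0.27497951 0.13591833] [0.22785451 6.63410937 0.68180327]
```

View pics/s1.png

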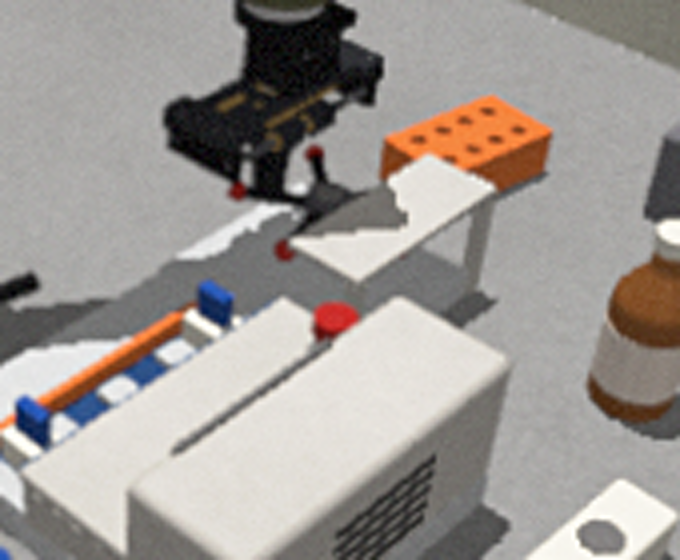

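The picture shows the gate (about pixel 130,350) lower already and the finger between two spokes. I carry on along the arc.

Emit:
arm_command([
  [0,[0.003,0.008,0],[0,0,0]],
  [0,[0.007,0.016,0],[0,0,0]],
  [0,[0.012,0.023,0],[0,0,0]],
  [0,[0.018,0.029,0],[0,0,0]],
  [0,[0.025,0.034,0],[0,0,0]],
  [0,[0.032,0.038,0],[0,0,0]],
  [0,[0.041,0.04,0],[0,0,0]],
  [0,[0.049,0.042,0],[0,0,0]],
  [0,[0.058,0.042,0],[0,0,0]],
  [0,[0.066,0.041,0],[0,0,0]],
])

```text
time: 5.5
ee_pos: [0.5812, 0.2351, 0.1345]
eef_rot: [1.0, 0.015, -0.002, 0.001]
ft_force: [-5.8, 0.4, -0.5]
width: 0.0004
```

```bash
python3 - <<'E'
from h import *
q=arc([123])[0]; s=read_state(); print(s['ee_pos'],s['ft_force'])
u=np.array([0,0,.05])
rows([s['ee_pos']+u,q+u,q])
E
```

```text
[0.58124972 0.23509442 0.13445552] [-5.84437051  0.41399023 -0.45698747]
[-0.0, 0.0, -0.05]
[-0.04, -0.101, -0.051]
[-0.04, -0.101, -0.001]
```

Emit:
arm_command([
  [0,[-0.006,0,0],[0,0,0]],
  [0,[-0.006,0,-0.025],[0,0,0]],
  [0,[-0.006,0,-0.05],[0,0,0]],
  [0,[-0.008,-0.02,-0.06],[0,0,0]],
  [0,[-0.017,-0.045,-0.06],[0,0,0]],
  [0,[-0.028,-0.075,-0.06],[0,0,0]],
  [0,[-0.04,-0.101,-0.06],[0,0,0]],
  [0,[-0.04,-0.101,-0.06],[0,0,0]],
  [0,[-0.04,-0.101,-0.06],[0,0,0]],
  [0,[-0.04,-0.101,-0.06],[0,0,0]],
])

```text
time: 6.33
ee_pos: [0.5395, 0.3344, 0.195]
eef_rot: [1.0, 0.015, 0.0, 0.001]
ft_force: [-0.1, -0.6, -0.2]
width: 0.0004
```

```bash
cat >> h.py <<'E'
def balls(f,w=False):
    c,s=snap('top',f) if not w else snap('wrist',f); a=c['pixels'].astype(int)
    m=((a[:,:,0]>100)&(a[:,:,1]<70)&(a[:,:,2]<75)).astype(np.uint8)
    for k in cv2.findContours(m,0,2)[0]:
        if cv2.contourArea(k)>(3 if not w else 20):
            (x,y),r=cv2.minEnclosingCircle(k); p=onz(c,[[x,y]],.08,s)[0]
            d=p[:2]-HUB
            if np.hypot(*d)<.1: print(p.round(4),'ang',np.degrees(np.arctan2(d[1],d[0])).round(1),'rad',np.hypot(*d).round(4))
    return c,s
E
python3 - <<'E'
from h import *
print('top');c,s=balls('t2'); print('wr');balls('w3',1)
a=cv2.imread('pics/t2.png');cv2.imwrite('pics/t2.png',cv2.resize(a[140:260,190:390],None,fx=4,fy=4,interpolation=cv2.INTER_CUBIC))
print(s['ee_pos'])
E
```

```text
top
wr
[0.5209 0.2269 0.08  ] ang -127.4 rad 0.0781
[0.574  0.3652 0.08  ] ang 85.7 rad 0.0764
[0.53953512 0.33438791 0.19500571]
```

View pics/t2.png

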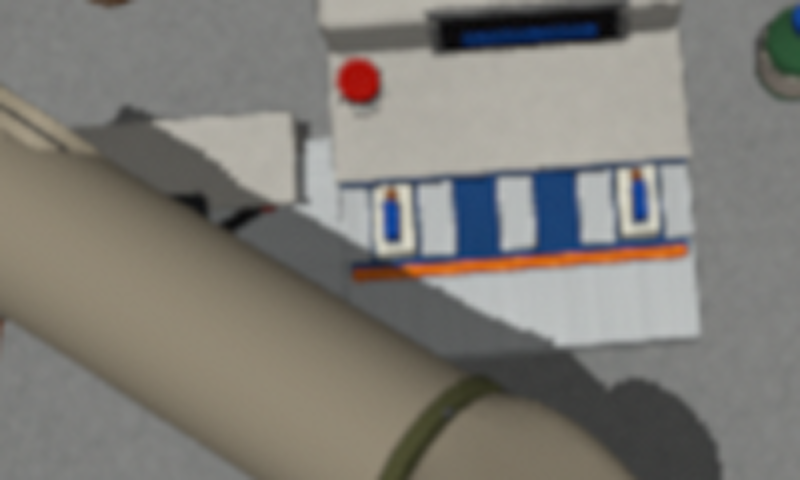

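View pics/w3.png

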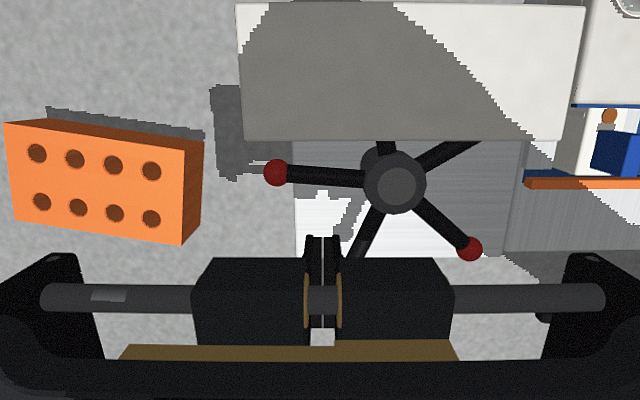

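The wrist picture shows spokes at 86° and 231°, so the wheel has gone on exactly two spokes. I make the second push, the same as the first.

Emit:
arm_command([
  [0,[-0.001,0,0.03],[0,0,0]],
  [0,[-0.001,0,0.06],[0,0,0]],
  [0,[-0.001,0,0.06],[0,0,0]],
  [0,[-0.007,0.005,0.06],[0,0,0]],
  [0,[-0.014,0.011,0.06],[0,0,0]],
  [0,[-0.019,0.018,0.06],[0,0,0]],
  [0,[-0.023,0.026,0.06],[0,0,0]],
  [0,[-0.026,0.034,0.06],[0,0,0]],
  [0,[-0.027,0.042,0.06],[0,0,0]],
  [0,[-0.027,0.051,0.06],[0,0,0]],
])

```text
time: 7.27
ee_pos: [0.5142, 0.2842, 0.1368]
eef_rot: [1.0, 0.015, 0.001, -0.001]
ft_force: [1.9, 5.4, 0.4]
width: 0.0003
```

Emit:
arm_command([
  [0,[0.001,0.009,0],[0,0,0]],
  [0,[0.004,0.017,0],[0,0,0]],
  [0,[0.008,0.025,0],[0,0,0]],
  [0,[0.013,0.032,0],[0,0,0]],
  [0,[0.019,0.038,0],[0,0,0]],
  [0,[0.026,0.043,0],[0,0,0]],
  [0,[0.033,0.047,0],[0,0,0]],
  [0,[0.042,0.049,0],[0,0,0]],
  [0,[0.05,0.051,0],[0,0,0]],
  [0,[0.059,0.051,0],[0,0,0]],
])

```text
time: 8.1
ee_pos: [0.5734, 0.234, 0.1353]
eef_rot: [1.0, 0.015, -0.002, 0.0]
ft_force: [-6.4, 2.1, 0.6]
width: 0.0004
```

Emit:
arm_command([
  [0,[0.008,-0.001,0],[0,0,0]],
  [0,[0.003,-0.001,0],[0,0,0]],
  [0,[0.002,-0.001,-0.025],[0,0,0]],
  [0,[0.002,-0.001,-0.05],[0,0,0]],
  [0,[0,-0.021,-0.06],[0,0,0]],
  [0,[-0.009,-0.046,-0.06],[0,0,0]],
  [0,[-0.02,-0.076,-0.06],[0,0,0]],
  [0,[-0.032,-0.102,-0.06],[0,0,0]],
  [0,[-0.032,-0.102,-0.06],[0,0,0]],
  [0,[-0.032,-0.102,-0.06],[0,0,0]],
])

```text
time: 8.93
ee_pos: [0.5379, 0.3366, 0.1957]
eef_rot: [1.0, 0.017, 0.0, 0.0]
ft_force: [1.0, -0.6, 1.3]
width: -0.0001
```

```bash
python3 - <<'E'
from h import *
c,s=balls('w4',1);print(s['ee_pos'])
q=arc([123,140,150,160,170,180,185])
rows(q)
E
```

```text
[0.5201 0.226  0.08  ] ang -127.4 rad 0.0794
[0.5731 0.3655 0.08  ] ang 86.4 rad 0.0766
[0.53788943 0.3366404  0.19569683]
[-0.001, -0.0, 0.06]
[-0.013, 0.01, 0.06]
[-0.019, 0.018, 0.06]
[-0.023, 0.026, 0.06]
[-0.026, 0.036, 0.06]
[-0.027, 0.045, 0.06]
[-0.027, 0.05, 0.06]
```

View pics/w4.png

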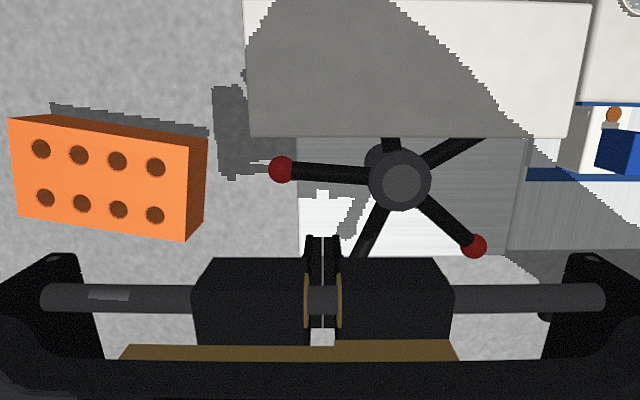

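Second push done: a spoke at 86° again, so q ≈ 5.25, and the gate is gone from the wrist view. I push about 22° more as margin.

Emit:
arm_command([
  [0,[-0.001,0,0.03],[0,0,0]],
  [0,[-0.001,0,0.06],[0,0,0]],
  [0,[-0.001,0,0.06],[0,0,0]],
  [0,[-0.013,0.01,0.06],[0,0,0]],
  [0,[-0.019,0.018,0.06],[0,0,0]],
  [0,[-0.024,0.027,0.06],[0,0,0]],
  [0,[-0.024,0.028,0.06],[0,0,0]],
  [0,[-0.022,0.022,0.06],[0,0,0]],
  [0,[-0.022,0.022,0.03],[0,0,0]],
  [0,[-0.022,0.022,0],[0,0,0]],
])

```text
time: 9.82
ee_pos: [0.5179, 0.3124, 0.1951]
eef_rot: [1.0, 0.015, -0.002, 0.001]
ft_force: [-0.2, 0.8, 1.2]
width: 0.0008
```

```bash
python3 - <<'E'
from h import *
c,s=balls('w5',1);print(s['ee_pos'],s['ft_force'])
to((.56,.10,.25),.033)
snap('scene','s5')
E
```

```text
[0.4936 0.2897 0.08  ] ang 179.5 rad 0.0747
[0.5451 0.2144 0.08  ] ang -107.3 rad 0.0781
[0.5476 0.3625 0.08  ] ang 105.7 rad 0.0764
[0.51790579 0.31239573 0.1950658 ] [-0.24593461  0.79079049  1.15876313]
shift [0.0341, 0.2156, -0.0482] turn [-0.0029, -0.0046, -0.0031] t 9.87
```

View pics/w5.png

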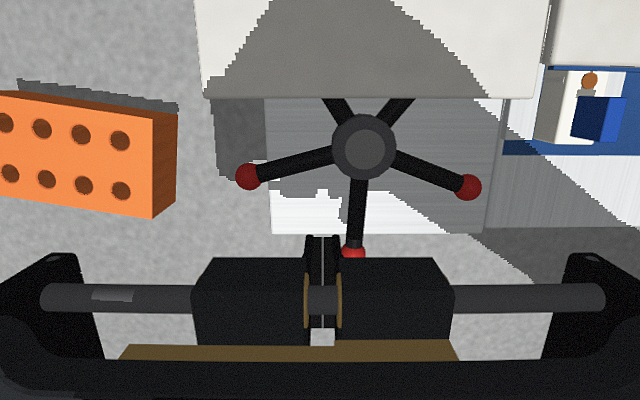

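View pics/s5.png

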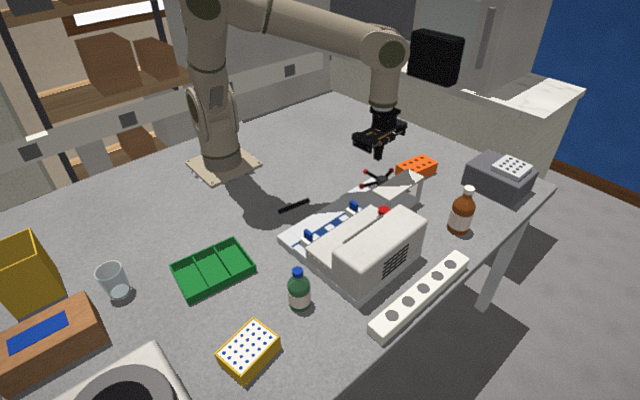

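The orange gate has vanished in both views (q ≈ 5.6). On to the left cartridge.

Emit:
arm_command([
  [50,[0,0.03,-0.02],[0,0,0]],
  [50,[0.005,0.07,-0.03],[0,0,0]],
  [50,[0.01,0.11,-0.035],[0,0,0]],
  [50,[0.015,0.15,-0.035],[0,0,0]],
  [50,[0.02,0.181,-0.035],[0,0,0]],
  [50,[0.02,0.181,-0.035],[0,0,0]],
  [50,[0.02,0.181,-0.035],[0,0,0]],
  [50,[0.02,0.181,-0.035],[0,0,0]],
  [50,[0.02,0.181,-0.035],[0,0,0]],
  [50,[0.02,0.181,-0.035],[0,0,0]],
])

```text
time: 10.75
ee_pos: [0.5433, 0.1341, 0.2303]
eef_rot: [1.0, 0.016, -0.0, -0.0]
ft_force: [-0.0, 0.2, -0.3]
width: 0.0428
```

```bash
python3 - <<'E'
from h import *
c,s=snap('wrist','w6');print(s['ee_pos'],s['width'],s['joint_vel'].round(2))
E
```

```text
[0.54327421 0.13406879 0.23030044] 0.042831790785592835 [ 0. -0.  0.  0. -0. -0.  0.]
```

View pics/w6.png

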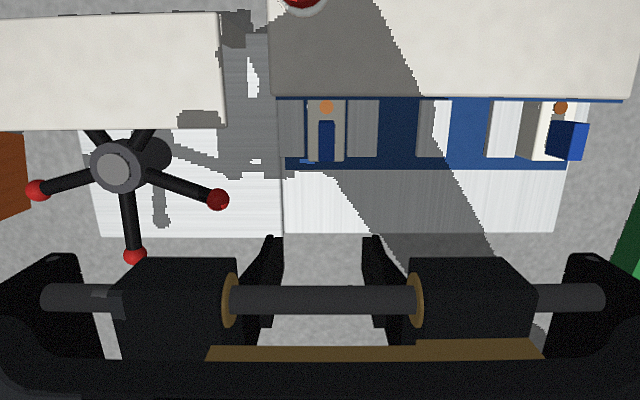

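```bash
python3 - <<'E'
from h import *
c=camera('wrist');s=read_state();a=c['pixels']
cv2.imwrite('pics/w6z.png',cv2.resize(a[80:240,270:400,::-1],None,fx=4,fy=4,interpolation=cv2.INTER_CUBIC))
m=cv2.inRange(cv2.cvtColor(a,cv2.COLOR_RGB2HSV),(105,120,30),(125,255,255))
E
```

```text
(no output)
```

View pics/w6z.png

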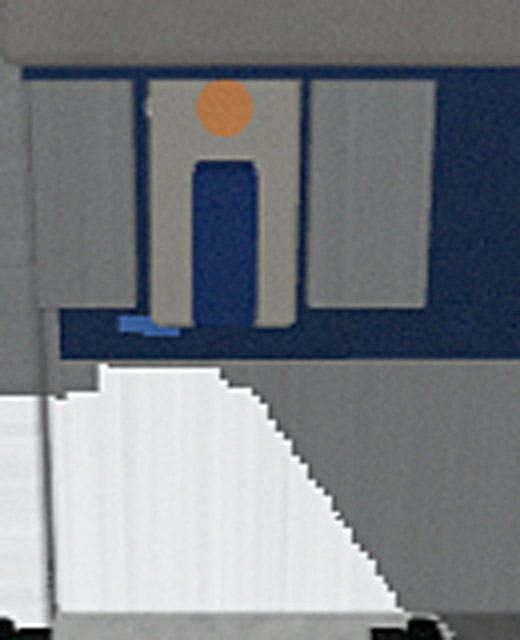

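```bash
python3 - <<'E'
from h import *
c=camera('wrist');s=read_state()
f=lambda x,y:[270+x/4,80+y/4]
for p,z in [((192,325),.086),((257,325),.086),((193,250),.086),((257,250),.086),((152,325),.058),((297,325),.058),((225,162),.058)]: print(p,onz(c,[f(*p)],z,s).round(4))
to((.590,.130,.132),.033)
E
```

```text
(192, 325) [[0.5781 0.1376 0.086 ]]
(257, 325) [[0.5785 0.1256 0.086 ]]
(193, 250) [[0.5919 0.1378 0.086 ]]
(257, 250) [[0.5922 0.1262 0.086 ]]
(152, 325) [[0.5721 0.146  0.058 ]]
(297, 325) [[0.573  0.1162 0.058 ]]
(225, 162) [[0.6054 0.1322 0.058 ]]
shift [0.0464, 0.0049, 0.0983] turn [-0.0001, -0.0, -0.0017] t 10.9
```

Emit:
arm_command([
  [50,[0.025,0.002,0.0],[0,0,0]],
  [50,[0.048,0.003,0.02],[0,0,0]],
  [50,[0.048,0.003,0.05],[0,0,0]],
  [50,[0.048,0.003,0.075],[0,0,0]],
  [50,[0.048,0.003,0.09],[0,0,0]],
  [50,[0.048,0.003,0.098],[0,0,0]],
  [50,[0.048,0.003,0.098],[0,0,0]],
  [0,[0.048,0.003,0.098],[0,0,0]],
  [0,[0.048,0.003,0.098],[0,0,0]],
  [0,[0.048,0.003,0.098],[0,0,0]],
], squeeze=35)

```text
time: 11.73
ee_pos: [0.5923, 0.1311, 0.1338]
eef_rot: [1.0, 0.015, 0.001, -0.0]
ft_force: [-0.1, -0.3, 0.0]
width: 0.0308
```

Emit:
arm_command([
  [0,[0,0,0],[0,0,0]],
  [0,[0,0,0],[0,0,0]],
  [0,[0,0,0],[0,0,0]],
  [0,[0,0,0],[0,0,0]],
  [0,[0,0,0],[0,0,0]],
  [0,[0,0,0],[0,0,0]],
  [0,[0,0,0],[0,0,0]],
  [0,[0,0,0],[0,0,0]],
  [0,[0,0,0],[0,0,0]],
  [0,[0,0,0],[0,0,0]],
])

```text
time: 12.57
ee_pos: [0.5917, 0.1309, 0.1323]
eef_rot: [1.0, 0.015, -0.0, 0.0]
ft_force: [-1.3, -0.5, 1.8]
width: 0.0119
```

Emit:
arm_command([
  [0,[-0.01,0,-0.001],[0,0,0]],
  [0,[-0.022,0,-0.001],[0,0,0]],
  [0,[-0.034,0,-0.001],[0,0,0]],
  [0,[-0.046,0,-0.001],[0,0,0]],
  [0,[-0.058,0,-0.001],[0,0,0]],
  [0,[-0.07,0,-0.001],[0,0,0]],
  [0,[-0.08,0,-0.001],[0,0,0]],
  [0,[-0.085,0,-0.001],[0,0,0]],
  [0,[-0.085,0,-0.001],[0,0,0]],
  [0,[-0.085,0,-0.005],[0,0,0]],
])

```text
time: 13.4
ee_pos: [0.5067, 0.128, 0.137]
eef_rot: [1.0, 0.015, -0.0, 0.0]
ft_force: [-0.3, -0.5, -0.3]
width: 0.0118
```

Emit:
arm_command([
  [0,[0,0,-0.015],[0,0,0]],
  [0,[0,0,-0.03],[0,0,0]],
  [0,[0,0,-0.05],[0,0,0]],
  [0,[0,0,-0.07],[0,0,0]],
  [0,[0,0,-0.09],[0,0,0]],
  [0,[0,0,-0.11],[0,0,0]],
  [0,[0,0,-0.12],[0,0,0]],
  [0,[0,0,-0.12],[0,0,0]],
  [0,[0,0,-0.12],[0,0,0]],
  [0,[0,0,-0.12],[0,0,0]],
])

```text
time: 14.23
ee_pos: [0.5065, 0.1281, 0.2561]
eef_rot: [1.0, 0.015, -0.001, 0.0]
ft_force: [-0.0, 0.1, -1.6]
width: 0.0118
```

```bash
cat >> h.py <<'E'
def tray(c,s=None,zt=.03):
    a=c['pixels'].astype(int)
    g=((a[:,:,1]>a[:,:,0]+35)&(a[:,:,1]>a[:,:,2]+25)).astype(np.uint8)
    k=max(cv2.findContours(g,0,2)[0],key=cv2.contourArea)
    r=cv2.minAreaRect(k); b=onz(c,cv2.boxPoints(r),zt,s)[:,:2]
    print(b.round(4).tolist(),'ctr',b.mean(0).round(4))
    e=[b[(i+1)%4]-b[i] for i in range(4)]
    for v in e: print(np.hypot(*v).round(4),np.degrees(np.arctan2(v[1],v[0])).round(1))
E
python3 - <<'E'
from h import *
s=read_state();print(s['ee_pos'],s['width'],s['ft_force'])
c,_=snap('top','t7');tray(c);snap('scene','s7');snap('wrist','w7')
E
```

```text
[0.50647176 0.12806054 0.25611002] 0.011751982461658966 [-0.04833297  0.10567062 -1.61097832]
[[0.4152, -0.1914], [0.5573, -0.2092], [0.5374, -0.4153], [0.3961, -0.3932]] ctr [ 0.4765 -0.3023]
0.1432 -7.2
0.207 -95.5
0.143 171.1
0.2027 84.6
```

View pics/s7.png

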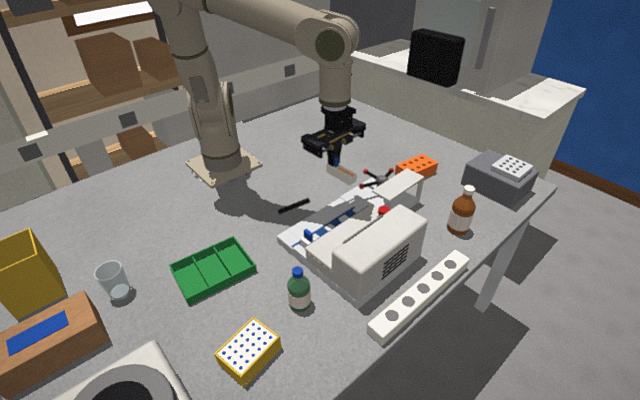

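View pics/w7.png

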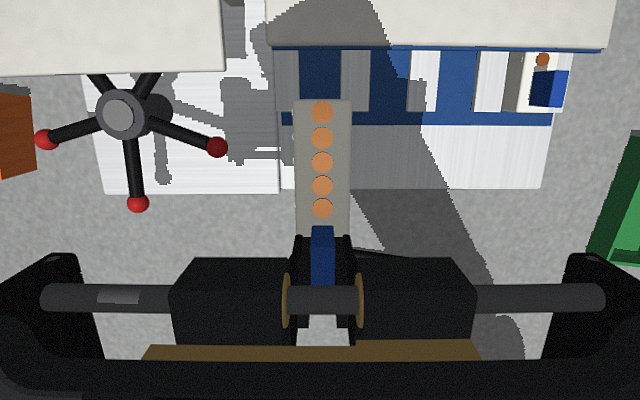

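View pics/t7.png

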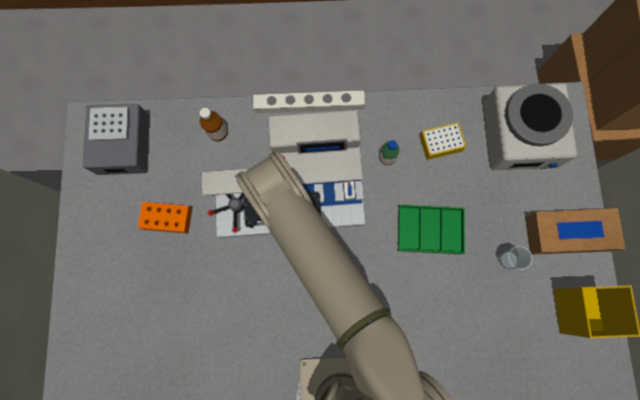

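The cartridge hangs level with its fin in the jaws (fin at pixel 322,255 in the wrist view). I carry it to a viewing pose near the tray.

```bash
python3 - <<'E'
from h import *
to((.40,-.27,.24),-.11)
E
```

```text
shift [-0.1182, 0.3948, 0.0164] turn [0.0002, 0.0015, 0.14] t 14.38
```

Emit:
arm_command([
  [0,[-0.01,0.034,0],[0,0,0]],
  [0,[-0.02,0.068,0],[0,0,0.02]],
  [0,[-0.03,0.102,0],[0,0,0.04]],
  [0,[-0.04,0.136,0],[0,0,0.06]],
  [0,[-0.05,0.17,0],[0,0,0.08]],
  [0,[-0.06,0.204,0],[0,0,0.1]],
  [0,[-0.07,0.238,0],[0,0,0.12]],
  [0,[-0.08,0.272,0],[0,0,0.14]],
  [0,[-0.09,0.306,0],[0,0,0.14]],
  [0,[-0.1,0.34,0],[0,0,0.14]],
])

```text
time: 15.22
ee_pos: [0.4159, -0.216, 0.2569]
eef_rot: [0.998, -0.055, -0.0, 0.0]
ft_force: [1.3, 0.6, -0.7]
width: 0.0116
```

Emit:
arm_command([
  [0,[-0.008,0.025,0],[0,0,0]],
  [0,[-0.012,0.045,0.01],[0,0,0]],
  [0,[-0.012,0.055,0.016],[0,0,0]],
  [0,[-0.012,0.055,0.016],[0,0,0]],
  [0,[-0.012,0.055,0.016],[0,0,0]],
  [0,[-0.012,0.055,0.016],[0,0,0]],
  [0,[-0.012,0.055,0.016],[0,0,0]],
  [0,[-0.012,0.055,0.016],[0,0,0]],
  [0,[-0.012,0.055,0.016],[0,0,0]],
  [0,[-0.012,0.055,0.016],[0,0,0]],
])

```text
time: 16.05
ee_pos: [0.3992, -0.2674, 0.2414]
eef_rot: [0.999, -0.055, 0.0, 0.0]
ft_force: [-1.2, -0.3, -0.1]
width: 0.0121
```

```bash
python3 - <<'E'
from h import *
c,s=snap('wrist','w8');print(s['ee_pos'],s['width'])
c,_=snap('top','t8');tray(c)
E
```

```text
[ 0.3991718  -0.26742921  0.24144634] 0.012051581070500276
[[0.5545, -0.2087], [0.5473, -0.3721], [0.4087, -0.3583], [0.4156, -0.1983]] ctr [ 0.4815 -0.2843]
0.1635 -92.5
0.1393 174.3
0.1602 87.5
0.1393 -4.3
```

View pics/w8.png

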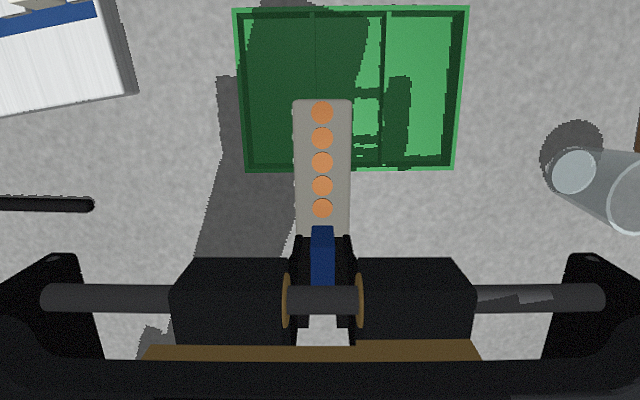

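The tray is fully in view: rim corners at about (233,8), (470,6), (455,170), (245,172), held cartridge in front of its middle bay.

```bash
cat >> h.py <<'E'
def frame(b):
    # b: rear-left, rear-right, front-right, front-left
    ctr=b.mean(0); x=(b[0]+b[1]-b[2]-b[3]); y=(b[0]+b[3]-b[1]-b[2])
    ax=np.arctan2(x[1],x[0]); ay=np.arctan2(-y[0],y[1]); yaw=(142*ax+200*ay)/342
    print('ctr',ctr.round(4),'size',np.hypot(*x)/2,np.hypot(*y)/2,'yaw',ax.round(3),ay.round(3))
    return ctr,yaw
E
python3 - <<'E'
from h import *
c=camera('wrist');s=read_state()
b=onz(c,[(233,8),(470,6),(455,170),(245,172)],.03,s)[:,:2]; print(b.round(4))
ctr,yaw=frame(b)
for dy in (.065,0,-.065):
    g=ctr+np.array([[np.cos(yaw),-np.sin(yaw)],[np.sin(yaw),np.cos(yaw)]])@[-.030,dy]
    print(dy,g.round(4)); to((*g,.107),yaw)
E
```

```text
[[ 0.5576 -0.2104]
 [ 0.5382 -0.4078]
 [ 0.3977 -0.3957]
 [ 0.4176 -0.1958]]
ctr [ 0.4778 -0.3024] size 0.14085720521278253 0.19960205743835377 yaw -0.095 -0.099
0.065 [ 0.4542 -0.2348]
shift [0.0513, -0.0388, 0.1343] turn [0.0002, -0.0001, -0.0129] t 16.2
0 [ 0.4479 -0.2995]
shift [0.0521, 0.0262, 0.1343] turn [0.0002, -0.0001, -0.0129] t 16.2
-0.065 [ 0.4416 -0.3642]
shift [0.053, 0.0912, 0.1343] turn [0.0002, -0.0001, -0.0129] t 16.2
```

Emit:
arm_command([
  [0,[0.017,-0.013,0.01],[0,0,-0.013]],
  [0,[0.034,-0.026,0.02],[0,0,-0.013]],
  [0,[0.051,-0.039,0.04],[0,0,-0.013]],
  [0,[0.051,-0.039,0.065],[0,0,-0.013]],
  [0,[0.051,-0.039,0.09],[0,0,-0.013]],
  [0,[0.051,-0.039,0.11],[0,0,-0.013]],
  [0,[0.051,-0.039,0.12],[0,0,-0.013]],
  [0,[0.051,-0.039,0.127],[0,0,-0.013]],
  [0,[0.051,-0.039,0.132],[0,0,-0.013]],
  [0,[0.051,-0.039,0.134],[0,0,-0.013]],
])

```text
time: 17.03
ee_pos: [0.4541, -0.2349, 0.1074]
eef_rot: [0.999, -0.049, 0.0, 0.0]
ft_force: [0.2, 0.4, -1.4]
width: 0.0116
```

Emit:
arm_command([
  [0,[0,0,0],[0,0,0]],
  [0,[0,0,0.001],[0,0,0]],
  [0,[0,0,0.001],[0,0,0]],
  [35,[0,0,0.001],[0,0,0]],
  [35,[0,0,0.001],[0,0,0]],
  [35,[0,0,0.001],[0,0,0]],
  [35,[0,0,0.001],[0,0,0]],
  [35,[0,0,0.001],[0,0,0]],
  [35,[0,0,0.001],[0,0,0]],
  [35,[0,0,0.001],[0,0,0]],
])

```text
time: 17.87
ee_pos: [0.4539, -0.2347, 0.1062]
eef_rot: [0.999, -0.049, 0.0, 0.0]
ft_force: [0.6, 1.0, 0.3]
width: 0.0301
```

Emit:
arm_command([
  [35,[0,0,-0.02],[0,0,0]],
  [35,[0,0,-0.05],[0,0,0]],
  [50,[0,0,-0.08],[0,0,0]],
  [50,[-0.01,-0.01,-0.12],[0,0,0]],
  [50,[-0.03,-0.02,-0.14],[0,0,0]],
  [50,[-0.03,-0.02,-0.14],[0,0,0]],
  [50,[-0.03,-0.02,-0.14],[0,0,0]],
  [50,[-0.03,-0.02,-0.14],[0,0,0]],
  [50,[-0.03,-0.02,-0.14],[0,0,0]],
  [50,[-0.03,-0.02,-0.14],[0,0,0]],
])

```text
time: 18.7
ee_pos: [0.4258, -0.2119, 0.2451]
eef_rot: [0.999, -0.049, -0.001, -0.001]
ft_force: [0.7, -1.0, -1.1]
width: 0.0435
```

```bash
python3 - <<'E'
from h import *
c,s=snap('wrist','w9');print(s['ee_pos'],s['width'])
E
```

```text
[ 0.42582679 -0.21192478  0.24509302] 0.043533047251115516
```

View pics/w9.png

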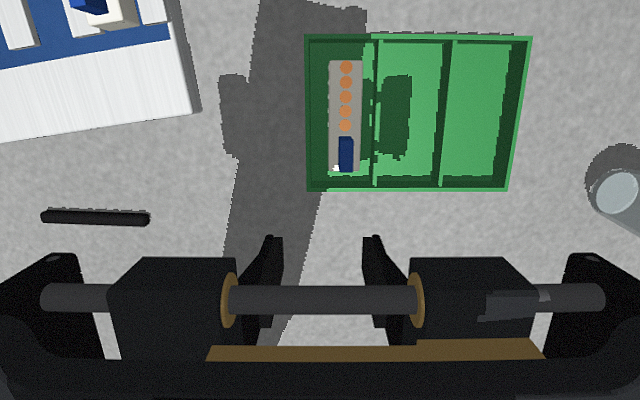

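The cartridge stands flat in the left bay (pixel 345,118). Now the right one.

```bash
python3 - <<'E'
from h import *
to((.55,-.055,.235),.033)
E
```

```text
shift [0.1083, -0.1681, 0.0104] turn [-0.0018, 0.0011, -0.1301] t 18.75
```

Emit:
arm_command([
  [50,[0.02,-0.034,0],[0,0,-0.03]],
  [50,[0.043,-0.068,0],[0,0,-0.06]],
  [50,[0.065,-0.102,0],[0,0,-0.09]],
  [50,[0.087,-0.136,0.005],[0,0,-0.12]],
  [50,[0.108,-0.168,0.01],[0,0,-0.13]],
  [50,[0.108,-0.168,0.01],[0,0,-0.13]],
  [50,[0.108,-0.168,0.01],[0,0,-0.13]],
  [50,[0.108,-0.168,0.01],[0,0,-0.13]],
  [50,[0.108,-0.168,0.01],[0,0,-0.13]],
  [50,[0.108,-0.168,0.01],[0,0,-0.13]],
])

```text
time: 19.58
ee_pos: [0.5494, -0.0567, 0.2362]
eef_rot: [1.0, 0.015, -0.0, 0.0]
ft_force: [-0.3, 0.0, 0.1]
width: 0.0435
```

```bash
python3 - <<'E'
from h import *
c,s=snap('wrist','w10');print(s['ee_pos'],s['width'])
a=c['pixels'];cv2.imwrite('pics/w10z.png',cv2.resize(a[60:240,240:440,::-1],None,fx=3.9,fy=3.3,interpolation=cv2.INTER_CUBIC))
E
```

```text
[ 0.54943476 -0.05671083  0.23617218] 0.04351388300496252
```

View pics/w10z.png

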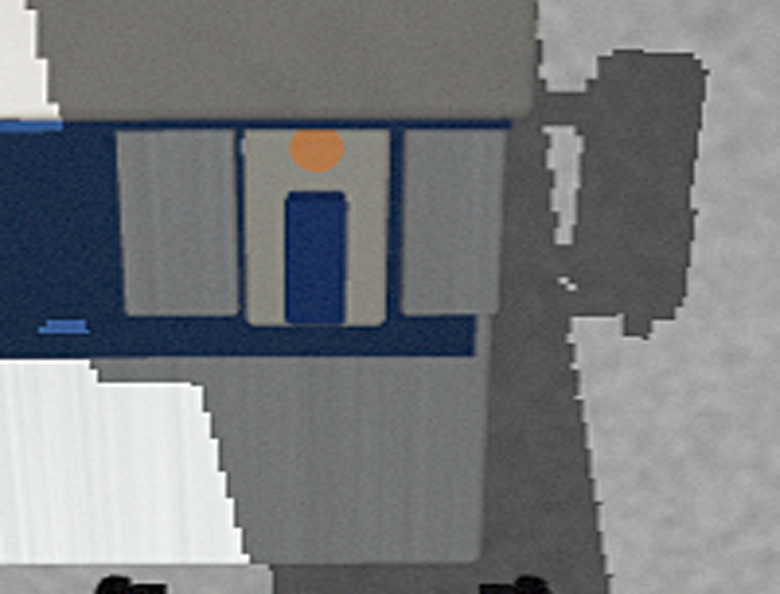

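```bash
python3 - <<'E'
from h import *
c=camera('wrist');s=read_state()
f=lambda x,y:[240+x/3.9,60+y/3.3]
for p,z in [((286,323),.086),((346,323),.086),((287,260),.086),((346,260),.086),((317,190),.058)]: print(p,onz(c,[f(*p)],z,s).round(4))
to((.597,-.057,.132),.033)
E
```

```text
(286, 323) [[ 0.5854 -0.0488  0.086 ]]
(346, 323) [[ 0.5858 -0.0603  0.086 ]]
(287, 260) [[ 0.5997 -0.0486  0.086 ]]
(346, 260) [[ 0.6    -0.0598  0.086 ]]
(317, 190) [[ 0.6132 -0.0538  0.058 ]]
shift [0.0474, 0.002, 0.1044] turn [0.0009, -0.0001, -0.0023] t 19.68
```

Emit:
arm_command([
  [50,[0.025,-0.001,0.0],[0,0,0]],
  [50,[0.049,-0.001,0.02],[0,0,0]],
  [50,[0.049,-0.001,0.05],[0,0,0]],
  [50,[0.049,-0.001,0.08],[0,0,0]],
  [50,[0.049,-0.001,0.096],[0,0,0]],
  [50,[0.049,-0.001,0.104],[0,0,0]],
  [50,[0.049,-0.001,0.104],[0,0,0]],
  [0,[0.049,-0.001,0.104],[0,0,0]],
  [0,[0.049,-0.001,0.104],[0,0,0]],
  [0,[0.049,-0.001,0.104],[0,0,0]],
], squeeze=35)

```text
time: 20.52
ee_pos: [0.5995, -0.0527, 0.1338]
eef_rot: [1.0, 0.016, 0.001, 0.0]
ft_force: [-0.2, -0.5, 0.2]
width: 0.0308
```

Emit:
arm_command([
  [0,[0,0,0],[0,0,0]],
  [0,[0,0,0],[0,0,0]],
  [0,[0,0,0],[0,0,0]],
  [0,[0,0,0],[0,0,0]],
  [0,[0,0,0],[0,0,0]],
  [0,[0,0,0],[0,0,0]],
  [0,[0,0,0],[0,0,0]],
  [0,[0,0,0],[0,0,0]],
  [0,[0,0,0],[0,0,0]],
  [0,[0,0,0],[0,0,0]],
])

```text
time: 21.35
ee_pos: [0.5988, -0.0526, 0.1325]
eef_rot: [1.0, 0.016, 0.0, 0.0]
ft_force: [-1.3, -0.9, 4.9]
width: 0.0117
```

Emit:
arm_command([
  [0,[-0.01,0,-0.001],[0,0,0]],
  [0,[-0.022,0,-0.001],[0,0,0]],
  [0,[-0.034,0,-0.001],[0,0,0]],
  [0,[-0.046,0,-0.001],[0,0,0]],
  [0,[-0.058,0,-0.001],[0,0,0]],
  [0,[-0.07,0,-0.001],[0,0,0]],
  [0,[-0.08,0,-0.001],[0,0,0]],
  [0,[-0.085,0,-0.001],[0,0,0]],
  [0,[-0.085,0,-0.001],[0,0,0]],
  [0,[-0.085,0,-0.005],[0,0,0]],
])

```text
time: 22.18
ee_pos: [0.5136, -0.0555, 0.1369]
eef_rot: [1.0, 0.016, -0.0, -0.0]
ft_force: [-0.2, -0.1, -0.6]
width: 0.0119
```

Emit:
arm_command([
  [0,[0,0,-0.015],[0,0,0]],
  [0,[0,0,-0.03],[0,0,0]],
  [0,[0,0,-0.05],[0,0,0]],
  [0,[0,0,-0.07],[0,0,0]],
  [0,[0,0,-0.09],[0,0,0]],
  [0,[0,0,-0.11],[0,0,0]],
  [0,[0,0,-0.12],[0,0,0]],
  [0,[0,0,-0.12],[0,0,0]],
  [0,[0,0,-0.12],[0,0,0]],
  [0,[0,0,-0.12],[0,0,0]],
])

```text
time: 23.02
ee_pos: [0.5134, -0.0554, 0.2561]
eef_rot: [1.0, 0.016, -0.001, -0.0]
ft_force: [-0.1, 0.1, -1.5]
width: 0.0117
```

```bash
python3 - <<'E'
from h import *
c,s=snap('wrist','w11');snap('top','t11');to((.40,-.27,.24),-.098)
E
```

```text
shift [-0.1203, 0.2109, 0.0161] turn [-0.0005, 0.0017, 0.131] t 23.12
```

View pics/w11.png

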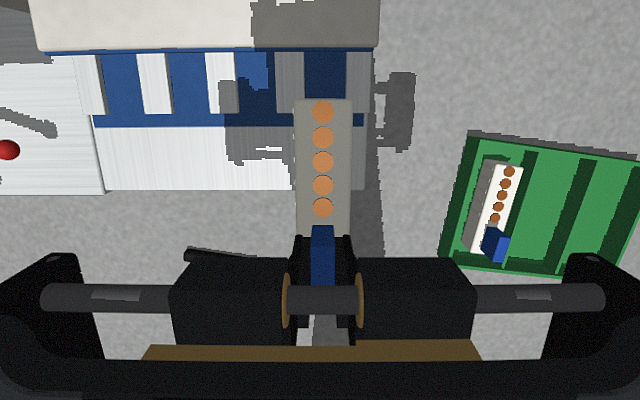

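View pics/t11.png

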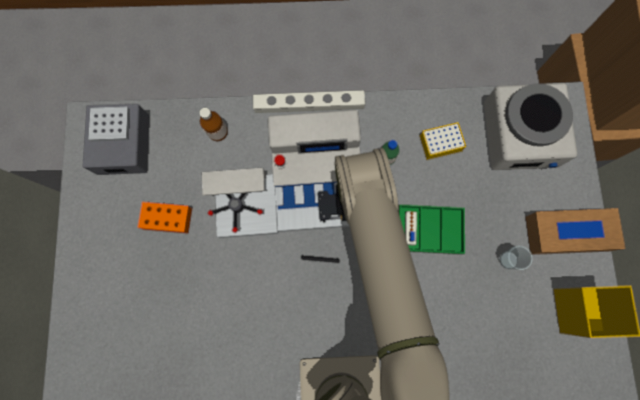

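Second cartridge held level; tray looks unmoved. To the viewing pose again.

Emit:
arm_command([
  [0,[-0.019,0.033,0],[0,0,0.02]],
  [0,[-0.038,0.066,0],[0,0,0.04]],
  [0,[-0.057,0.099,0],[0,0,0.06]],
  [0,[-0.076,0.132,0],[0,0,0.08]],
  [0,[-0.095,0.165,0.005],[0,0,0.1]],
  [0,[-0.112,0.195,0.012],[0,0,0.12]],
  [0,[-0.12,0.211,0.016],[0,0,0.131]],
  [0,[-0.12,0.211,0.016],[0,0,0.131]],
  [0,[-0.12,0.211,0.016],[0,0,0.131]],
  [0,[-0.12,0.211,0.016],[0,0,0.131]],
])

```text
time: 23.95
ee_pos: [0.4014, -0.2689, 0.241]
eef_rot: [0.999, -0.048, 0.0, -0.0]
ft_force: [-0.1, -0.1, -1.6]
width: 0.0117
```

Emit:
arm_command([
  [0,[0,0,0],[0,0,0]],
  [0,[0,0,0],[0,0,0]],
  [0,[0,0,0],[0,0,0]],
  [0,[0,0,0],[0,0,0]],
  [0,[0,0,0],[0,0,0]],
  [0,[0,0,0],[0,0,0]],
  [0,[0,0,0],[0,0,0]],
  [0,[0,0,0],[0,0,0]],
  [0,[0,0,0],[0,0,0]],
  [0,[0,0,0],[0,0,0]],
])

```text
time: 24.78
ee_pos: [0.4007, -0.2702, 0.2412]
eef_rot: [0.999, -0.049, 0.0, 0.0]
ft_force: [0.2, 0.8, -0.7]
width: 0.0115
```

```bash
python3 - <<'E'
from h import *
c,s=snap('wrist','w12');print(s['ee_pos'],s['width'])
E
```

```text
[ 0.40073702 -0.27016836  0.24124782] 0.011489266557958063
```

View pics/w12.png

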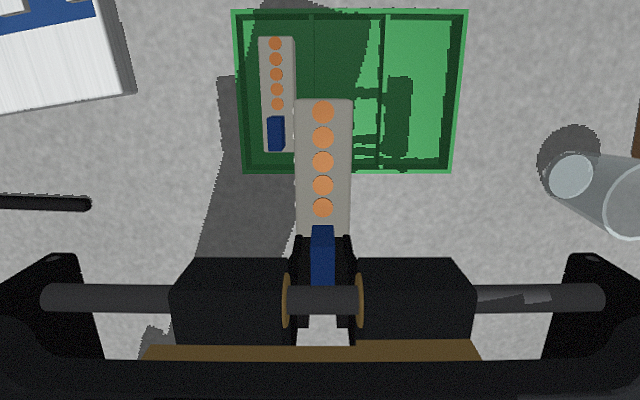

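The tray stands where it was: corners (232,11), (468,10), (453,172), (243,173).

```bash
python3 - <<'E'
from h import *
c=camera('wrist');s=read_state()
b=onz(c,[(232,11),(468,10),(453,172),(243,173)],.03,s)[:,:2]
ctr,yaw=frame(b)
g=ctr+np.array([[np.cos(yaw),-np.sin(yaw)],[np.sin(yaw),np.cos(yaw)]])@[-.030,-.065]
print(g.round(4)); to((*g,.107),yaw)
E
```

```text
ctr [ 0.478  -0.3022] size 0.13960113604312413 0.19949741906851534 yaw -0.088 -0.091
[ 0.4423 -0.3642]
shift [0.0506, 0.0895, 0.1342] turn [0.0, -0.0, -0.0084] t 24.88
```

Emit:
arm_command([
  [0,[0.018,0.03,0.0],[0,0,-0.005]],
  [0,[0.034,0.06,0.01],[0,0,-0.005]],
  [0,[0.051,0.09,0.03],[0,0,-0.005]],
  [0,[0.051,0.09,0.06],[0,0,-0.005]],
  [0,[0.051,0.09,0.088],[0,0,-0.005]],
  [0,[0.051,0.09,0.11],[0,0,-0.005]],
  [0,[0.051,0.09,0.12],[0,0,-0.005]],
  [0,[0.051,0.09,0.127],[0,0,-0.005]],
  [0,[0.051,0.09,0.132],[0,0,-0.005]],
  [0,[0.051,0.09,0.134],[0,0,-0.005]],
])

```text
time: 25.72
ee_pos: [0.443, -0.365, 0.1077]
eef_rot: [0.999, -0.047, 0.0, 0.0]
ft_force: [-0.4, 0.1, -1.1]
width: 0.012
```

Emit:
arm_command([
  [0,[0,0,0],[0,0,0]],
  [0,[0,0,0.001],[0,0,0]],
  [0,[0,0,0.001],[0,0,0]],
  [35,[0,0,0.001],[0,0,0]],
  [35,[0,0,0.001],[0,0,0]],
  [35,[0,0,0.001],[0,0,0]],
  [35,[0,0,0.001],[0,0,0]],
  [35,[0,0,0.001],[0,0,0]],
  [35,[0,0,0.001],[0,0,0]],
  [35,[0,0,0.001],[0,0,0]],
])

```text
time: 26.55
ee_pos: [0.4427, -0.3647, 0.1063]
eef_rot: [0.999, -0.047, 0.0, 0.0]
ft_force: [-0.5, 0.1, 0.5]
width: 0.03
```

Emit:
arm_command([
  [35,[0,0,-0.02],[0,0,0]],
  [35,[0,0,-0.05],[0,0,0]],
  [50,[0,0,-0.08],[0,0,0]],
  [50,[-0.01,-0.02,-0.12],[0,0,0]],
  [50,[-0.03,-0.05,-0.14],[0,0,0]],
  [50,[-0.04,-0.07,-0.15],[0,0,0]],
  [50,[-0.04,-0.07,-0.15],[0,0,0]],
  [50,[-0.04,-0.07,-0.15],[0,0,0]],
  [50,[-0.04,-0.07,-0.15],[0,0,0]],
  [50,[-0.04,-0.07,-0.15],[0,0,0]],
])

```text
time: 27.38
ee_pos: [0.4092, -0.292, 0.2556]
eef_rot: [0.999, -0.047, -0.0, -0.0]
ft_force: [-1.3, 0.5, 0.2]
width: 0.0437
```

```bash
python3 - <<'E'
from h import *
c,s=snap('wrist','w13');print(s['ee_pos'],s['width']); to((.47,.15,.25),.03)
E
```

```text
[ 0.40915032 -0.29201745  0.2556213 ] 0.04365292440847419
shift [0.019, -0.4457, 0.006] turn [-0.0012, 0.0005, -0.1241] t 27.43
```

View pics/w13.png

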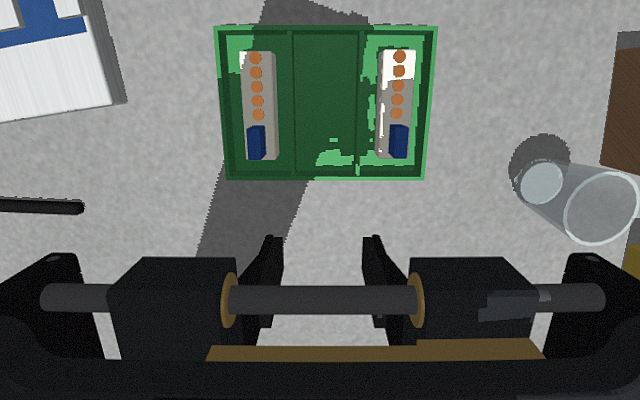

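Both cartridges lie in the outer bays (pixels 258,105 and 397,105), level and clear of the walls. Now the wheel back clockwise.

```bash
python3 - <<'E'
from h import *
p=arc([280])[0]; to(p+[0,0,.06],.033)
E
```

```text
shift [0.1185, -0.5402, 0.0611] turn [-0.0012, 0.0005, -0.1271] t 27.43
```

Emit:
arm_command([
  [0,[0.0,-0.036,0],[0,0,-0.02]],
  [0,[0.0,-0.072,0],[0,0,-0.04]],
  [0,[0.0,-0.108,0],[0,0,-0.06]],
  [0,[0.0,-0.144,0],[0,0,-0.08]],
  [0,[0.005,-0.18,0],[0,0,-0.1]],
  [0,[0.01,-0.216,0],[0,0,-0.124]],
  [0,[0.013,-0.252,0],[0,0,-0.124]],
  [0,[0.016,-0.288,0],[0,0,-0.124]],
  [0,[0.018,-0.324,0],[0,0,-0.124]],
  [0,[0.02,-0.36,0],[0,0,-0.124]],
])

```text
time: 28.27
ee_pos: [0.4631, 0.0666, 0.2562]
eef_rot: [1.0, 0.015, 0.0, -0.0]
ft_force: [0.8, -0.7, 0.3]
width: 0.0004
```

```bash
python3 - <<'E'
from h import *
p=arc([280])[0]; to(p+[0,0,.06],.033)
E
```

```text
shift [0.1197, -0.1647, 0.0613] turn [-0.0006, -0.0002, -0.0033] t 28.27
```

Emit:
arm_command([
  [0,[0.03,-0.03,0.0],[0,0,0]],
  [0,[0.055,-0.065,0.02],[0,0,0]],
  [0,[0.08,-0.1,0.04],[0,0,0]],
  [0,[0.1,-0.135,0.06],[0,0,0]],
  [0,[0.12,-0.165,0.061],[0,0,0]],
  [0,[0.12,-0.165,0.061],[0,0,0]],
  [0,[0.12,-0.165,0.061],[0,0,0]],
  [0,[0.12,-0.165,0.061],[0,0,0]],
  [0,[0.12,-0.165,0.061],[0,0,0]],
  [0,[0.12,-0.165,0.061],[0,0,0]],
])

```text
time: 29.1
ee_pos: [0.5779, 0.2325, 0.1951]
eef_rot: [1.0, 0.014, -0.0, 0.0]
ft_force: [-0.2, -0.8, -0.3]
width: 0.0005
```

```bash
python3 - <<'E'
from h import *
c,s=balls('w14',1);print(s['ee_pos'])
p=arc([280])[0];rows([p])
print('arc');rows(arc(np.linspace(280,100,21)),p0=p)
E
```

```text
[0.5458 0.3621 0.08  ] ang 107.1 rad 0.0765
[0.57791094 0.23245896 0.19513791]
[-0.0, -0.002, 0.06]
arc
[0.0, 0.0, 0.0]
[-0.009, 0.001, -0.0]
[-0.017, -0.0, -0.0]
[-0.026, -0.002, -0.0]
[-0.034, -0.006, -0.0]
[-0.041, -0.01, -0.0]
[-0.047, -0.016, -0.0]
[-0.053, -0.023, -0.0]
[-0.057, -0.03, -0.0]
[-0.06, -0.038, -0.0]
[-0.062, -0.046, -0.0]
[-0.063, -0.055, -0.0]
[-0.062, -0.064, -0.0]
[-0.06, -0.072, -0.0]
[-0.057, -0.08, -0.0]
[-0.052, -0.087, -0.0]
[-0.046, -0.094, -0.0]
[-0.04, -0.099, -0.0]
[-0.032, -0.104, -0.0]
[-0.024, -0.107, -0.0]
[-0.016, -0.109, -0.0]
```

View pics/w14.png

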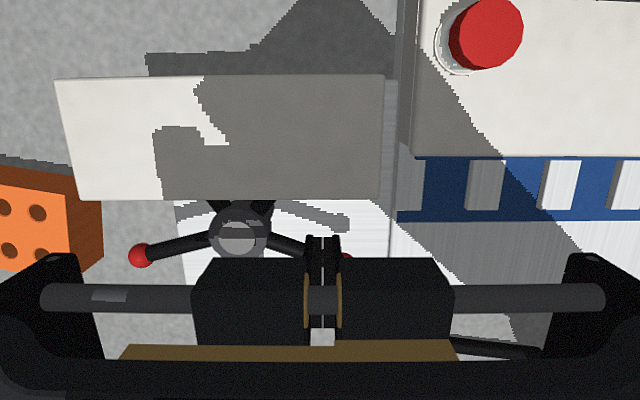

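Emit:
arm_command([
  [0,[0,-0.002,0.03],[0,0,0]],
  [0,[0,-0.002,0.06],[0,0,0]],
  [0,[0,-0.002,0.06],[0,0,0]],
  [0,[-0.009,-0.001,0.06],[0,0,0]],
  [0,[-0.017,-0.002,0.06],[0,0,0]],
  [0,[-0.026,-0.004,0.06],[0,0,0]],
  [0,[-0.034,-0.008,0.06],[0,0,0]],
  [0,[-0.041,-0.012,0.06],[0,0,0]],
  [0,[-0.047,-0.018,0.06],[0,0,0]],
  [0,[-0.053,-0.025,0.06],[0,0,0]],
])

```text
time: 29.98
ee_pos: [0.5251, 0.2565, 0.138]
eef_rot: [1.0, 0.014, 0.003, 0.0]
ft_force: [3.7, -3.4, -0.5]
width: 0.0003
```

Emit:
arm_command([
  [0,[-0.004,-0.007,0],[0,0,0]],
  [0,[-0.007,-0.015,0],[0,0,0]],
  [0,[-0.009,-0.023,0],[0,0,0]],
  [0,[-0.01,-0.032,0],[0,0,0]],
  [0,[-0.009,-0.041,0],[0,0,0]],
  [0,[-0.007,-0.049,0],[0,0,0]],
  [0,[-0.004,-0.057,0],[0,0,0]],
  [0,[0.001,-0.064,0],[0,0,0]],
  [0,[0.007,-0.071,0],[0,0,0]],
  [0,[0.013,-0.076,0],[0,0,0]],
])

```text
time: 30.82
ee_pos: [0.5337, 0.3337, 0.1362]
eef_rot: [1.0, 0.016, -0.0, 0.001]
ft_force: [-1.9, -4.4, -0.3]
width: 0.0006
```

Emit:
arm_command([
  [0,[0.008,-0.005,0],[0,0,0]],
  [0,[0.016,-0.008,0],[0,0,0]],
  [0,[0.024,-0.01,0],[0,0,0]],
  [0,[0.024,-0.01,0],[0,0,0]],
  [0,[0.018,-0.01,0],[0,0,0]],
  [0,[0.017,-0.01,-0.03],[0,0,0]],
  [0,[0.017,-0.01,-0.06],[0,0,0]],
  [0,[0.017,-0.01,-0.06],[0,0,0]],
  [0,[0.017,-0.01,-0.06],[0,0,0]],
  [0,[0.017,-0.01,-0.06],[0,0,0]],
])

```text
time: 31.65
ee_pos: [0.5508, 0.3441, 0.1953]
eef_rot: [1.0, 0.016, 0.0, 0.0]
ft_force: [0.7, -0.0, -0.5]
width: 0.0008
```

```bash
python3 - <<'E'
from h import *
c,s=balls('w15',1);print(s['ee_pos'],s['ft_force'])
E
```

```text
[0.5113 0.2341 0.08  ] ang -136.0 rad 0.0791
[0.5164 0.2292 0.08  ] ang -131.0 rad 0.0792
[0.5781 0.3644 0.08  ] ang 82.6 rad 0.076
[0.55081807 0.34413332 0.19533323] [ 0.71892466 -0.02860905 -0.53624138]
```

View pics/w15.png

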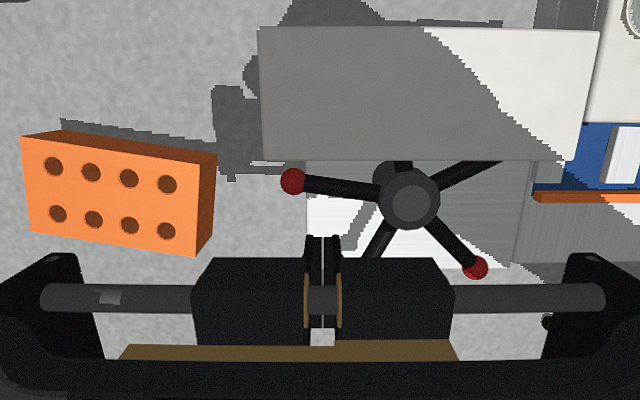

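Spokes now at 82.6° and about 227°, gate partly up (orange at pixel 585,197). Second clockwise push, entering behind the 227° spoke.

```bash
python3 - <<'E'
from h import *
p=arc([263])[0];rows([p+[0,0,.06],p])
print('arc');rows(arc(np.linspace(263,91,20)),p0=p)
E
```

```text
[0.007, 0.11, -0.0]
[0.007, 0.11, 0.06]
arc
[0.0, 0.0, 0.0]
[-0.008, -0.002, 0.0]
[-0.016, -0.005, 0.0]
[-0.024, -0.01, -0.0]
[-0.03, -0.015, -0.0]
[-0.036, -0.022, -0.0]
[-0.041, -0.029, -0.0]
[-0.044, -0.037, -0.0]
[-0.046, -0.046, -0.0]
[-0.047, -0.055, -0.0]
[-0.046, -0.063, -0.0]
[-0.044, -0.072, -0.0]
[-0.04, -0.08, -0.0]
[-0.036, -0.087, -0.0]
[-0.03, -0.094, -0.0]
[-0.024, -0.099, -0.0]
[-0.016, -0.104, -0.0]
[-0.008, -0.107, -0.0]
[0.0, -0.109, -0.0]
[0.009, -0.109, -0.0]
```

Emit:
arm_command([
  [0,[0.002,0.03,0],[0,0,0]],
  [0,[0.004,0.07,0],[0,0,0]],
  [0,[0.007,0.11,0],[0,0,0]],
  [0,[0.007,0.11,0],[0,0,0]],
  [0,[0.007,0.11,0],[0,0,0]],
  [0,[0.007,0.11,0.02],[0,0,0]],
  [0,[0.007,0.11,0.04],[0,0,0]],
  [0,[0.007,0.11,0.06],[0,0,0]],
  [0,[0.007,0.11,0.06],[0,0,0]],
  [0,[0.007,0.11,0.06],[0,0,0]],
])

```text
time: 32.53
ee_pos: [0.5605, 0.2353, 0.1344]
eef_rot: [1.0, 0.016, -0.001, -0.0]
ft_force: [-0.3, 0.4, 0.5]
width: 0.0003
```

Emit:
arm_command([
  [0,[-0.008,-0.002,0],[0,0,0]],
  [0,[-0.016,-0.005,0],[0,0,0]],
  [0,[-0.024,-0.01,0],[0,0,0]],
  [0,[-0.03,-0.015,0],[0,0,0]],
  [0,[-0.036,-0.022,0],[0,0,0]],
  [0,[-0.041,-0.029,0],[0,0,0]],
  [0,[-0.044,-0.037,0],[0,0,0]],
  [0,[-0.046,-0.046,0],[0,0,0]],
  [0,[-0.047,-0.055,0],[0,0,0]],
  [0,[-0.046,-0.063,0],[0,0,0]],
])

```text
time: 33.37
ee_pos: [0.5134, 0.2957, 0.1356]
eef_rot: [1.0, 0.015, 0.0, 0.001]
ft_force: [1.2, -7.7, 0.7]
width: 0.0006
```

Emit:
arm_command([
  [0,[0.002,-0.009,0],[0,0,0]],
  [0,[0.006,-0.017,0],[0,0,0]],
  [0,[0.01,-0.024,0],[0,0,0]],
  [0,[0.016,-0.031,0],[0,0,0]],
  [0,[0.022,-0.036,0],[0,0,0]],
  [0,[0.026,-0.038,0],[0,0,0]],
  [0,[0.03,-0.041,0],[0,0,0]],
  [0,[0.034,-0.043,0],[0,0,0]],
  [0,[0.036,-0.043,0],[0,0,0]],
  [0,[0.037,-0.044,0],[0,0,0]],
])

```text
time: 34.2
ee_pos: [0.5492, 0.3414, 0.1352]
eef_rot: [1.0, 0.015, -0.0, -0.0]
ft_force: [-3.0, -2.1, -0.6]
width: 0.0005
```

Emit:
arm_command([
  [0,[0.002,0,0],[0,0,0]],
  [0,[0.004,-0.001,0],[0,0,0]],
  [0,[0.006,-0.002,0],[0,0,0]],
  [0,[0.008,-0.002,0],[0,0,0]],
  [0,[0.01,-0.003,0],[0,0,0]],
  [0,[0.011,-0.003,0],[0,0,0]],
  [0,[0.012,-0.003,0],[0,0,0]],
  [0,[0.013,-0.003,0],[0,0,0]],
  [0,[0.014,-0.003,0],[0,0,0]],
  [0,[0.014,-0.003,0],[0,0,0]],
])

```text
time: 35.03
ee_pos: [0.5634, 0.3445, 0.1352]
eef_rot: [1.0, 0.015, 0.0, -0.0]
ft_force: [-3.4, -1.9, -1.3]
width: 0.0007
```

```bash
python3 - <<'E'
from h import *
c,s=balls('w16',1);print(s['ee_pos'],s['ft_force'])
E
```

```text
[0.5098 0.2367 0.08  ] ang -138.2 rad 0.0785
[0.581 0.197 0.08 ] ang -82.1 rad 0.0929
[0.5839 0.3633 0.08  ] ang 78.2 rad 0.0759
[0.56343265 0.34450818 0.13523819] [-3.38950574 -1.94466051 -1.31824131]
```

View pics/w16.png

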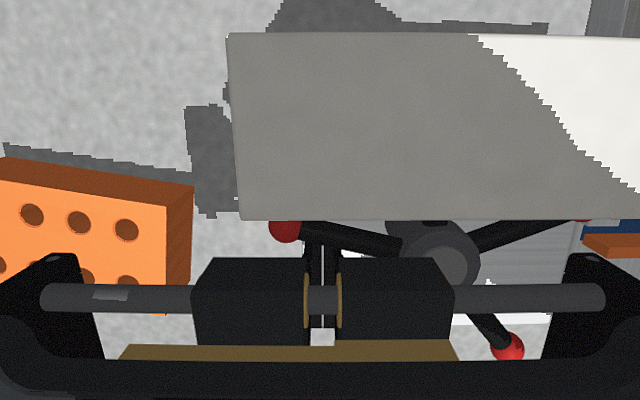

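Emit:
arm_command([
  [0,[0.001,0,0],[0,0,0]],
  [0,[0.001,0,0],[0,0,0]],
  [0,[0.002,0,0],[0,0,0]],
  [0,[0.002,0,0],[0,0,0]],
  [0,[0.003,0,0],[0,0,0]],
  [0,[0.003,0,0],[0,0,0]],
  [0,[0.004,0,0],[0,0,0]],
  [0,[0.004,0,0],[0,0,0]],
  [0,[0.004,0,0],[0,0,0]],
  [0,[0.004,0,0],[0,0,0]],
])

```text
time: 35.92
ee_pos: [0.5671, 0.3447, 0.1352]
eef_rot: [1.0, 0.015, -0.0, 0.0]
ft_force: [-4.8, -1.7, -0.5]
width: 0.0003
```

Emit:
arm_command([
  [0,[0.0005,0,0],[0,0,0]],
  [0,[0.0005,0,0],[0,0,0]],
  [0,[0.001,0,0],[0,0,0]],
  [0,[0.001,0,0],[0,0,0]],
  [0,[0.0015,0,0],[0,0,0]],
  [0,[0.0015,0,0],[0,0,0]],
  [0,[0.0015,0,0],[0,0,0]],
  [0,[0.0015,0,0],[0,0,0]],
  [0,[0.0015,0,0],[0,0,0]],
  [0,[0.0015,0,0],[0,0,0]],
])

```text
time: 36.75
ee_pos: [0.5676, 0.3448, 0.135]
eef_rot: [1.0, 0.016, -0.001, 0.0]
ft_force: [-9.9, -4.1, 3.1]
width: 0.0009
```

Emit:
arm_command([
  [0,[0.0005,0,0],[0,0,0]],
  [0,[0.0005,0,0],[0,0,0]],
  [0,[0.001,0,0],[0,0,0]],
  [0,[0.001,0,0],[0,0,0]],
  [0,[0.001,0,0],[0,0,0]],
  [0,[0.001,0,0],[0,0,0]],
  [0,[0.001,0,0],[0,0,0]],
  [0,[0.001,0,0],[0,0,0]],
  [0,[0.001,0,0],[0,0,0]],
  [0,[0.001,0,0],[0,0,0]],
])

```text
time: 37.58
ee_pos: [0.5679, 0.3448, 0.135]
eef_rot: [1.0, 0.016, -0.002, 0.001]
ft_force: [-13.2, -4.9, 4.6]
width: 0.0003
```

It's firmly at the stop: force rises with no motion. I back off, rise and check.

Emit:
arm_command([
  [0,[-0.004,0,0],[0,0,0]],
  [0,[-0.012,0,0],[0,0,0]],
  [0,[-0.012,0,-0.03],[0,0,0]],
  [0,[-0.012,0,-0.06],[0,0,0]],
  [0,[-0.02,0.02,-0.1],[0,0,0]],
  [0,[-0.035,0.04,-0.13],[0,0,0]],
  [0,[-0.055,0.07,-0.16],[0,0,0]],
  [0,[-0.075,0.1,-0.18],[0,0,0]],
  [0,[-0.075,0.1,-0.18],[0,0,0]],
  [0,[-0.075,0.1,-0.18],[0,0,0]],
])

```text
time: 38.42
ee_pos: [0.4986, 0.2406, 0.3173]
eef_rot: [1.0, 0.013, 0.003, 0.001]
ft_force: [-0.3, 0.4, 0.1]
width: 0.001
```

Emit:
arm_command([
  [0,[0,0,0],[0,0,0]],
  [0,[0,0,0],[0,0,0]],
  [0,[0,0,0],[0,0,0]],
  [0,[0,0,0],[0,0,0]],
  [0,[0,0,0],[0,0,0]],
  [0,[0,0,0],[0,0,0]],
  [0,[0,0,0],[0,0,0]],
  [0,[0,0,0],[0,0,0]],
  [0,[0,0,0],[0,0,0]],
  [0,[0,0,0],[0,0,0]],
])

```text
time: 39.25
ee_pos: [0.4979, 0.2425, 0.3152]
eef_rot: [1.0, 0.015, 0.0, 0.0]
ft_force: [-0.5, 0.0, -0.1]
width: 0.0008
```

```bash
python3 - <<'E'
from h import *
c,s=balls('w17',1);print(s['ee_pos'],s['ft_force'])
c,_=snap('scene','s17');snap('top','t17')
E
```

```text
[0.509  0.2418 0.08  ] ang -141.5 rad 0.0758
[0.5053 0.3316 0.08  ] ang 145.9 rad 0.0761
[0.5897 0.3628 0.08  ] ang 73.8 rad 0.0768
[0.49787234 0.24245291 0.31522319] [-0.49882443  0.0284852  -0.08859112]
```

View pics/w17.png

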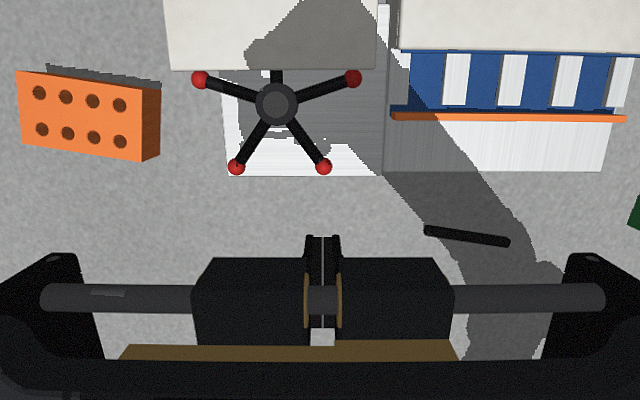

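View pics/s17.png

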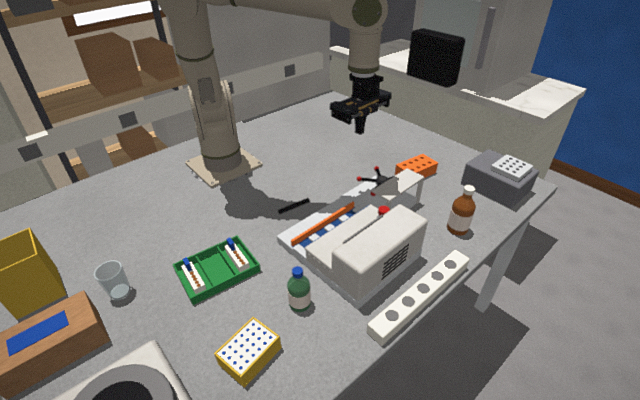

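View pics/t17.png

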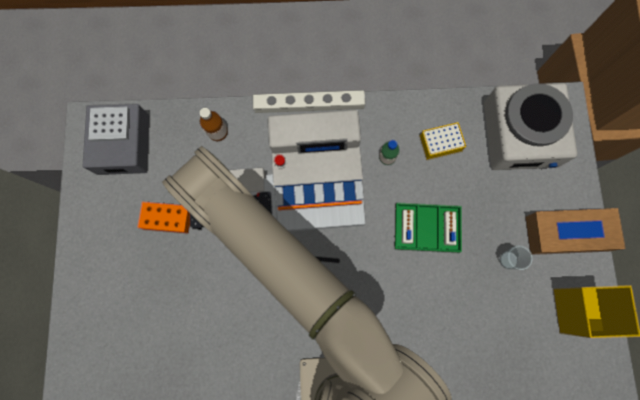

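The wheel spokes are at 73.8° and 146° (q ≈ 0) and the gate is up at row 117. The tray has been nudged about 1 cm left (top picture). I check the cartridges inside it closely.

```bash
python3 - <<'E'
import cv2,numpy as np
a=cv2.imread('pics/s17.png')[225:310,160:270]; b=cv2.imread('pics/t17.png')[195:260,385:470]
cv2.imwrite('pics/z17.png',np.hstack([cv2.resize(a,(440,340),interpolation=2),cv2.resize(b,(340,340),interpolation=2)]))
E
```

```text
(no output)
```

View pics/z17.png

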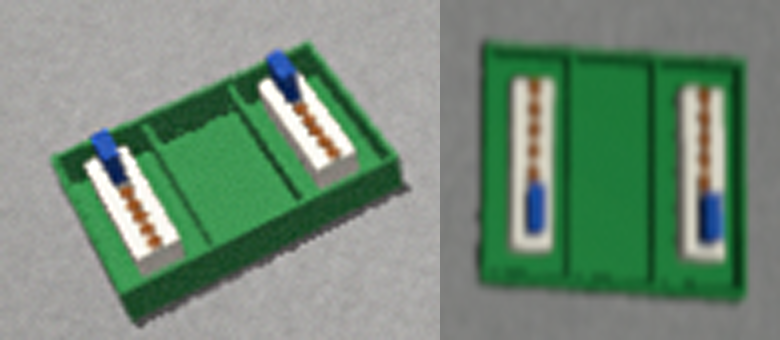

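Both stand flat and upright in their bays. I hand the job in.

```bash
python3 - <<'E'
from bench import *
print(close_job())
E
```

```text
the job is handed in; nothing more can be done
None
```

The job is done and handed in at about 39 s of robot time; `close_job()` gives no verdict.

- **Wheel and gate down:** I pushed the star wheel anticlockwise in three pushes to about 5.6 rad. The gate could no longer be seen above the deck.
- **Cartridges:** Only the two outer lanes held a cartridge. I slid each one forward by its fin, lifted it clear and set it in an outer bay of the tray.
- **Gate back up:** I turned the wheel clockwise in two pushes until it met its stop, where the push force rose to about 13 N with no further motion.

**Last checks:**
- The spokes stood at 73.8° and 146°, which puts the wheel at about 0, and the gate was fully up.
- Both cartridges stood flat and upright in their bays, and the lanes were empty.
- The other things on the bench looked in place.
- The robot was clear of everything, about 0.3 m up.
- The tray had shifted by about 1 cm between my second placing and the last picture. I did not cause it knowingly, and the cartridges stayed in their bays.

No check failed.

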